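# Rack the guide pillars and bolt the rack shut

## Robot

A 6-joint arm with a two-finger parallel gripper is mounted at the origin on the work surface; the furniture and walls round the work are solid. World frame = base frame: x ahead of the robot, y to its left, z up, the work surface at z = 0. Lengths are in m, angles in rad, forces in N, time in s.
With the tool pointing down it reaches from about 0.35 to 0.975 m from the base axis. Payload 4.9 kg.
Tool frame: the origin (TCP) lies on the centre line of the jaws, within the pads' length; the fingertips stand 17 mm ahead of it and the grasp point (between the pads) lies 2 mm behind it; z points along the fingers, y is the line along which they close (so a half turn about z gives the same grasp; the last joint's range is limited). The gripper opens to 85 mm and grips with 20 to 120 N. Pads are 22 mm wide; open, the fingers measure 114 mm over their backs; the gripper's body (76 mm by 85 mm) begins 54 mm behind the grasp point. The pads swing forward as they close: fully open they stand 13 mm farther back than shut.
Start: joints at [-1.439, 0.053, 1.613, -0, 1.476, -0.119], TCP at [0.155, -0.605, 0.248] pointing down, gripper open.
Joint ranges: [-3.01, 3.01], [-1.01, 2.22], [0.06, 2.58], [-1.02, 4.17], [0.09, 2.62], [-3.14, 3.14]. Speed limits (rad/s): [2.57, 2.57, 3.14, 3.14, 3.14, 3.14].

## Interface

Orientations are given as a rotation vector (axis times angle).
In Python, from rig import observe, snapshot, hand_in, outline_of, pinpoint gives the robot as it stands. The module is installed in compiled form; this text tells all that it offers.
- The arm moves only by the tool carry_out, never from a script. Its argument "rows" is a list that holds one entry, the list of rows, each a list of 5 numbers: the gripper command: -1 is shut, 1 is fully open, values between are in proportion, then the shift along the tool's x, y, z in mm, then the turn about the tool's z in degrees. A call has 1 to 20 rows; each row shifts and turns the commanded pose from where the row before left it, along the tool's axes as they then stand; what a row does not reach is not made up. A row lasts 1/12 s, in which the tool goes at most 41.7 mm and 7.16 degrees, less where a joint would pass 70% of its speed; a pose out of reach is approached as far as the arm can. A call is refused whole if a number of a shift passes 41.7 or a number of a turn 7.16, either way. A call with a gripper value outside its range is refused whole. The fingers move at their own pace and stop on an object; "newtons" is the grip in N (left out, the last holds). Time passes only in rows, so rows that do not move let the fingers close. It gives the time, the measured TCP pose, the force, the opening and the grip force at its end, in the units of the state.
- observe(): the state, without advancing time (a new reading comes with each control period).
- snapshot(name): name is "scene" or "top" or "wrist"; returns a dict with "img" (384x512x3 uint8, red, green, blue), "z_map" (384x512 float32, m along the optical axis (not along the pixel's ray), 0 where there is no reading), "fov_y" (degrees; the focal length in pixels is half the picture's height over the tangent of half this angle, whatever the lens; pixels are square), "cx", "cy" (the principal point, pixels), "R" (3x3) and "t" (3): a world point X has camera coordinates R X + t. Camera axes: x right, y down, z forward; pixel columns grow to the right and rows downward; lengths in m; the calibration is good to about 2 mm. The wrist camera is an equidistant fisheye: a pixel r from the principal point sees the ray r / f radians off the axis. A picture is of the moment at which its call begins.
- hand_in(): hands the job in; it is judged then, once.
Trained networks look in a picture, given as the dict that the camera call returned (one of the last four; its "shot" number tells which), for a name from the list of things; names that differ only in an ending like _2 or _b are one class to them, and where a whole thing is asked for, a point or a joint stands for the part that bears it (a point fixed in the world has none). Each returns a list of dicts, best first, with "score" (0 to 1); they miss things now and then, are a little off and sometimes report something else, mostly with a low value. They report only what shows in the picture. A call takes as long as a camera call. They do not tell look-alikes from the thing itself.
- outline_of(query, picture): "mask" (384x512 bool, what is visible of it) and "box" ([centre column, centre row, width, height] in pixels, round what is visible of it).
- pinpoint(query, picture): "pixel" ([column, row] in pixels: a listed point, or the origin of a listed thing).
The state is a dict: "clock": time; "joints": joint angles; "joint_velocities": joint speeds; "effort": joint torques, N m; "eef_pos": TCP position; "ee_rot": TCP orientation; "wrist_force": force on the tool from outside, world axes, zero at the start; "wrist_torque": the same for the moment, N m; "gripper_width": finger opening in m; "gripper_force": force on a finger pad.
Only numpy, scipy, OpenCV 4.12 (cv2) and the standard library are available. Lean on these libraries where they do the work, as an engineer would, in place of code of your own. Each camera call takes 0.05 s, during which the arm holds its last target. There are 200 camera calls.

## Task

Put away the guide pillars that lie on the bench in their carrying rack: lift the red-knobbed handle up out of its notch and draw the bolt back clear of the lane, tip each pillar up on its square foot, and slide it upright along the lane until all of them stand inside, behind the bolt. Then push the bolt fully home across the lane and let its handle drop down into the notch again. Leave the other things on the bench where they are.

Things in the scene. Friction and masses are not known exactly. Their poses are not given: they have to be found in the camera images.
- pillar_1: steel guide pillar: round shaft 22 mm dia, 130 mm long over all, square foot 42 x 42 x 8 mm; 0.4 to 0.55 kg, balance point 54 mm from the underside. Origin: centre of the foot's underside; z runs up the shaft. Starts lying on a side of its foot and its plain end. The oiled shaft turns easily between lightly closed fingers while the foot's edge stays on the bench; it stands by itself. May be absent.
- pillar_2: steel guide pillar: round shaft 22 mm dia, 130 mm long over all, square foot 42 x 42 x 8 mm; 0.4 to 0.55 kg, balance point 54 mm from the underside. Origin: centre of the foot's underside; z runs up the shaft. Starts lying on a side of its foot and its plain end. The oiled shaft turns easily between lightly closed fingers while the foot's edge stays on the bench; it stands by itself. May be absent.
- pillar_3: steel guide pillar: round shaft 22 mm dia, 130 mm long over all, square foot 42 x 42 x 8 mm; 0.4 to 0.55 kg, balance point 54 mm from the underside. Origin: centre of the foot's underside; z runs up the shaft. Starts lying on a side of its foot and its plain end. The oiled shaft turns easily between lightly closed fingers while the foot's edge stays on the bench; it stands by itself. May be absent.
- rack: carrying rack, fixed. Origin: on the bench, on the lane's centre line, under the bolt; x points into the lane, y to the bolt's housing. Base plate 8 mm thick, x -60..185, y -50..50. Lane: black rails 22 to 30 mm up, 32 mm apart, x -16 to the end wall at 170, flared; feet have 68 mm of width under them. Keeper block x -13..13, y -42..-24, 68 high; housing x -14..14, y 30..170, 69 high.
- lane_mouth (a point): point on the base plate's top, on the lane's centre line, at the front ends of the rails (16 mm in front of the bolt). A pillar enters here along the rack's x: its shaft passes between the rails, its foot slides on the plate under them (any turn of the foot fits); only the bolt is in the way, 55 mm up. The lane takes three.
- bolt_knob (a point): centre of the red ball knob, 20 mm dia, at the end of the bolt's handle: an 8 mm arm that puts it 50 mm from the bolt's axis. The bolt is a 12 mm round bar along the rack's y, its axis 55 mm above the bench at the rack's x = 0. Bolt home, handle down: knob at rack (-50, 75, 55) mm.
- bolt (a joint): how far the bolt is drawn, m: 0 = fully home, its end in the keeper beyond the lane; 0.06 = drawn, clear of the lane. It slides along the rack's +y (away from the lane) with about 1.2 N of friction and carries the handle with it.
- bolt_handle (a joint): how far the handle is lifted, rad: 0 = level, pointing along the rack's -x, down in a notch of the housing's front wall; 1.5 = nearly straight up. It turns about the bolt's axis and falls by its own weight. The wall has a notch at bolt 0 and one at bolt 0.06 (2.5 mm of play); between them the handle must be lifted by 0.95 or more to pass, and rests on the wall's edge.
- oil_bottle: green oil bottle with a spout, 38 mm dia, 89 mm tall, standing; origin under its centre. Not part of the job.
- tape_roll: roll of yellow tape lying flat, 100 mm dia, 19 mm thick; origin under its centre. Not part of the job.
- caliper: digital caliper lying flat, 82 x 270 x 16 mm, long side along its y axis; origin under its centre. Not part of the job.
- white_nut: white plastic collar nut, 51 x 55 x 36 mm; origin under its centre. Not part of the job.
- hex_keys: folding hex key set in a red holder, 27 x 100 x 20 mm, long side along its y axis; origin under its centre. Not part of the job.
- sleeve: white turned sleeve standing on end, 25 mm dia, 30 mm tall; origin under its centre. Not part of the job.
Things that resemble listed ones, but are neither listed nor needed, are in the scene too. Leave any orange look-alike of the pillar_1 alone.

How it is judged:
On the way, in this order (a step that is already met when the one before it is completed fails the run):
1. the bolt is drawn clear of the lane (value of joint bolt above 0.05 m), for 0.2 s.
2. every pillar stands upright in the lane, behind the bolt's line (x of pillar_1 in the frame of rack between 0.014 and 0.162 m and y of pillar_1 in the frame of rack between -0.01 and 0.01 m and z of each of pillar_1, pillar_2, pillar_3 in the frame of rack below 0.014 m and angle between each of pillar_1, pillar_2, pillar_3's own z axis and vertical below 0.1 rad and x of pillar_2 in the frame of rack between 0.014 and 0.162 m and y of pillar_2 in the frame of rack between -0.01 and 0.01 m and x of pillar_3 in the frame of rack between 0.014 and 0.162 m and y of pillar_3 in the frame of rack between -0.01 and 0.01 m), for 0.2 s.
3. the bolt is fully home and its handle down in the notch (value of joint bolt below 0.005 m and value of joint bolt_handle below 0.2 rad), for 0.2 s.
At the end, for the whole second after the job is handed in: Every pillar present stands at rest on the rack's base plate in the lane behind the bolt, within 10 mm of the lane's centre line and 0.1 rad of upright; the bolt is within 5 mm of home and its handle within 0.2 rad of level, down in the notch (all of step 2 and all of step 3 and linear speed of each of pillar_1, pillar_2, pillar_3 below 0.02 m/s); the robot touches nothing.
It fails at once if a bystanding thing (oil bottle, tape, caliper, nut, hex keys, sleeve) is shoved more than 40 mm (distance of any of oil_bottle, tape_roll, caliper, white_nut, hex_keys, sleeve from where it was at the start of the episode above 0.04 m).
It fails at once if the oil bottle is tipped over (angle between oil_bottle's own z axis and vertical above 0.6 rad).
Of pillar_1, pillar_2, pillar_3 only 2 to 3 are there at a start; the rules pass over those that are not, and their reading is None.
At some moment in a run one of pillar_1, pillar_2, pillar_3 may be knocked a few centimetres aside while the robot is not near it.
Once in a run the grip may slacken for a moment while it holds something.
It also fails if it takes over 210 s, if anything falls off the work surface, if the arm or the gripper's body presses on something with over 40 N, if the wrist force passes 120 N, or if a joint passes its speed limit or range.

## Working session

There is one attempt and no reset: what is moved stays moved. The work goes in short steps, Python scripts to look and compute and a tool call to move; the robot and the scene stay as the last step left them, time stands still between calls to the robot, and variables do not carry over. Pictures are saved under pics/ and viewed, at most 14 in all, crops included, and the job is handed in when it is done.

Besides the shell and the picture viewer there is one more tool, called after "Call:" by a JSON object that holds its "op" and its "data", one argument or row to a line. carry_out: Moves the arm, as the interface text tells. Its arguments: {"type":"object","properties":{"rows":{"type":"array"},"newtons":{"type":"number"}},"required":["rows"]}

```bash
mkdir -p pics; cat > h.py <<'E'
import numpy as np, cv2
from rig import observe, snapshot, outline_of, pinpoint, hand_in
def f(s): return 192/np.tan(np.radians(s["fov_y"])/2)
def unproj(s,u,v,z=None,plane=None):
    F=f(s); d=np.array([(u-s["cx"])/F,(v-s["cy"])/F,1.]); R,t=np.array(s["R"]),np.array(s["t"])
    c=-R.T@t; w=R.T@d
    if plane is not None: return c+w*(plane-c[2])/w[2]
    return c+w*z
def cloud(s):
    vv,uu=np.mgrid[0:384,0:512]; F=f(s); Z=s["z_map"]
    P=np.stack([(uu-s["cx"])/F*Z,(vv-s["cy"])/F*Z,Z],-1)
    return (P-np.array(s["t"]))@np.array(s["R"])
def save(s,n,sc=1.5):
    cv2.imwrite("pics/"+n,cv2.resize(s["img"][:,:,::-1],None,fx=sc,fy=sc,interpolation=cv2.INTER_CUBIC))
E
python3 - <<'E'
from h import *
print(observe())
for n in("scene","top"):
    s=snapshot(n); save(s,n+".png"); P=cloud(s)
    for q in("pillar_1","rack","lane_mouth","bolt_knob","oil_bottle","tape_roll","caliper","white_nut","hex_keys","sleeve"):
        for o in (outline_of(q,s) if q!="lane_mouth" else []):
            m=o["mask"]&(s["z_map"]>0); 
            if m.sum(): print(n,q,round(o["score"],2),np.round(o["box"]),P[m].mean(0).round(3),"top",np.percentile(P[m][:,2],98).round(3))
        for p in pinpoint(q,s): 
            u,v=p["pixel"];print("  pt",q,round(p["score"],2),np.round(p["pixel"]),P[int(v),int(u)].round(3))
E
```

```text
{'clock': 0.0, 'joints': array([-1.43900755e+00,  5.33922323e-02,  1.61429828e+00,  3.31839708e-05,
        1.47597777e+00, -1.19011727e-01]), 'joint_velocities': array([ 1.53203877e-03,  1.05809088e-03,  1.34537145e-03, -7.19894080e-05,
        1.71487624e-04,  9.19415260e-04]), 'effort': array([ 1.38169071e-03, -3.93682766e+01, -3.70176923e+01,  1.68891290e-05,
        6.93491864e-03,  3.23711149e-06]), 'eef_pos': array([ 0.1550368 , -0.60486384,  0.24703849]), 'ee_rot': array([-3.11486501e+00, -3.92660237e-01, -3.10354821e-05]), 'wrist_force': array([-0.44209908, -1.44562174, -0.67935431]), 'wrist_torque': array([-0.00837429, -0.0245464 ,  0.06505254]), 'gripper_force': 0.0, 'gripper_width': 0.08570160344514308}
scene pillar_1 0.76 [294. 188.  36.  19.] [ 0.575 -0.119  0.023] top 0.044
scene pillar_1 0.75 [244. 222.  67.  73.] [0.526 0.135 0.027] top 0.066
scene pillar_1 0.63 [312. 204.  30.  21.] [ 0.469 -0.131  0.024] top 0.044
scene pillar_1 0.59 [330. 172.  20.   8.] [ 0.572 -0.307  0.021] top 0.03
  pt pillar_1 0.63 [304. 206.] [ 0.462 -0.09   0.032]
  pt pillar_1 0.55 [350. 
[... 2060 characters left out ...]
[199. 160.  30.  28.] [0.64  0.274 0.019] top 0.029
  pt tape_roll 0.78 [195. 163.] [ 0.641  0.291 -0.002]
  pt tape_roll 0.56 [170. 174.] [0.603 0.372 0.031]
top caliper 0.87 [376. 136.  74.  17.] [ 0.728 -0.322  0.011] top 0.022
  pt caliper 0.97 [379. 142.] [ 0.712 -0.364 -0.013]
  pt white_nut 0.56 [255. 208.] [0.48  0.082 0.005]
  pt white_nut 0.47 [388. 238.] [ 0.376 -0.373  0.032]
top hex_keys 0.52 [149. 170.  27.   9.] [0.615 0.446 0.018] top 0.027
top hex_keys 0.5 [236. 184.  66.  72.] [0.54  0.123 0.024] top 0.068
  pt hex_keys 0.48 [152. 172.] [0.613 0.439 0.012]
top sleeve 0.38 [169. 171.  10.   9.] [0.615 0.37  0.044] top 0.079
  pt sleeve 0.62 [311. 152.] [ 0.675 -0.114  0.03 ]
```

```bash
python3 - <<'E'
import cv2
a=cv2.imread("pics/top.png")
c=a[150:390,170:640]; cv2.imwrite("pics/topc.png",cv2.resize(c,None,fx=1.7,fy=1.7,interpolation=cv2.INTER_CUBIC))
a=cv2.imread("pics/scene.png")
c=a[180:420,190:620]; cv2.imwrite("pics/scenec.png",cv2.resize(c,None,fx=1.8,fy=1.8,interpolation=cv2.INTER_CUBIC))
E
```

```text
(no output)
```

View pics/topc.png

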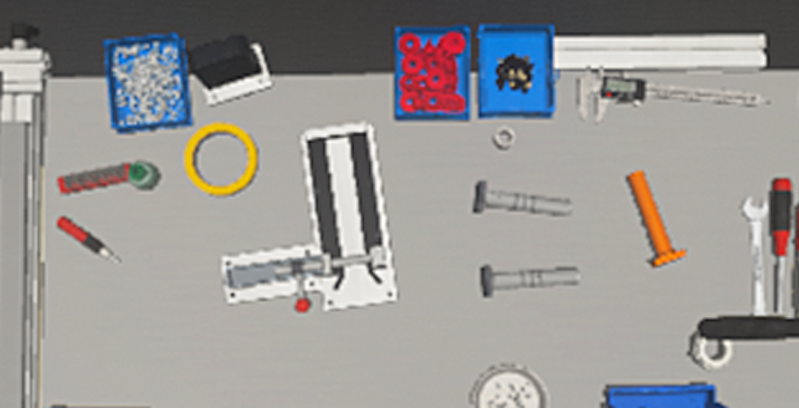

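View pics/scenec.png

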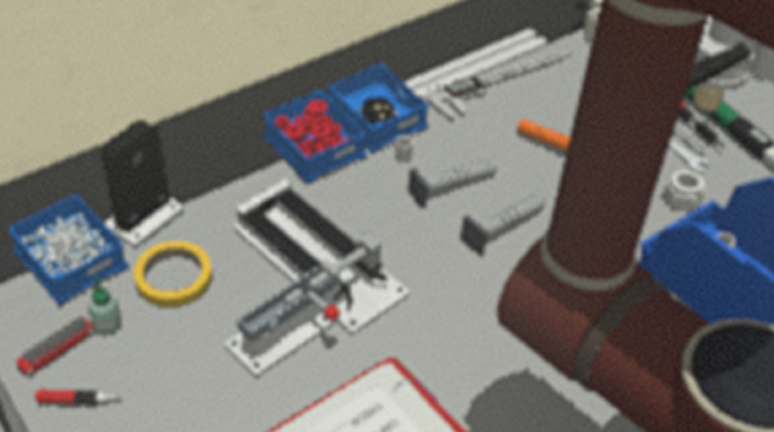

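```bash
cat >> h.py <<'E'
from scipy.spatial.transform import Rotation as Ro
def go(x,y,z,yaw=None):
    "print total tool-frame shift (mm) and turn (deg) to world target; tool down"
    o=observe(); R=Ro.from_rotvec(o["ee_rot"]).as_matrix(); d=R.T@(np.array([x,y,z])-o["eef_pos"])*1000
    psi=np.degrees(np.arctan2(R[1,0],R[0,0])); t=0 if yaw is None else -((yaw-psi+180)%360-180)
    print("pos",o["eef_pos"].round(4),"psi",psi.round(2),"w",o["gripper_width"].round(4),"F",o["wrist_force"].round(1),"t",round(o["clock"],2),"| shift",d.round(1),"turn",round(t,2))
E
python3 - <<'E'
from h import *
go(0.36,-0.55,0.35,8)
go(0.42,0.1,0.35,8)
s=snapshot("wrist"); print(s["fov_y"],s["cx"],s["cy"]); c=-np.array(s["R"]).T@s["t"]; print("cam",c, np.array(s["R"]).round(2))
s=snapshot("top"); save(s,"top2.png")
E
```

```text
Traceback (most recent call last):
  File "h.py", line 20, in go
    print("pos",o["eef_pos"].round(4),"psi",psi.round(2),"w",o["gripper_width"].round(4),"F",o["wrist_force"].round(1),"t",round(o["clock"],2),"| shift",d.round(1),"turn",round(t,2))
                                                             ^^^^^^^^^^^^^^^^^^^^^^^^
AttributeError: 'float' object has no attribute 'round'
```

```bash
sed -i 's/o\["gripper_width"\].round(4)/round(o["gripper_width"],4)/' h.py
python3 - <<'E'
from h import *
go(0.36,-0.55,0.35,8)
go(0.42,0.1,0.35,8)
s=snapshot("wrist"); print(s["fov_y"],s["cx"],s["cy"]); c=-np.array(s["R"]).T@s["t"]; print("cam",c, np.array(s["R"]).round(2))
s=snapshot("top"); save(s,"top2.png")
E
```

```text
pos [ 0.1551 -0.6054  0.2483] psi 14.37 w 0.0853 F [-0.7  0.5  0.2] t 2.0 | shift [ 212.3   -2.8 -101.7] turn 6.37
pos [ 0.1551 -0.6054  0.2483] psi 14.37 w 0.0853 F [-0.7  0.5  0.2] t 2.0 | shift [ 431.7 -617.6 -101.7] turn 6.37
65.70646984690485 257.19979372610027 189.67883939403632
cam [ 0.2237853  -0.58780964  0.37417494] [[ 0.25 -0.97 -0.  ]
 [-0.93 -0.24  0.28]
 [-0.27 -0.07 -0.96]]
```

View pics/top2.png

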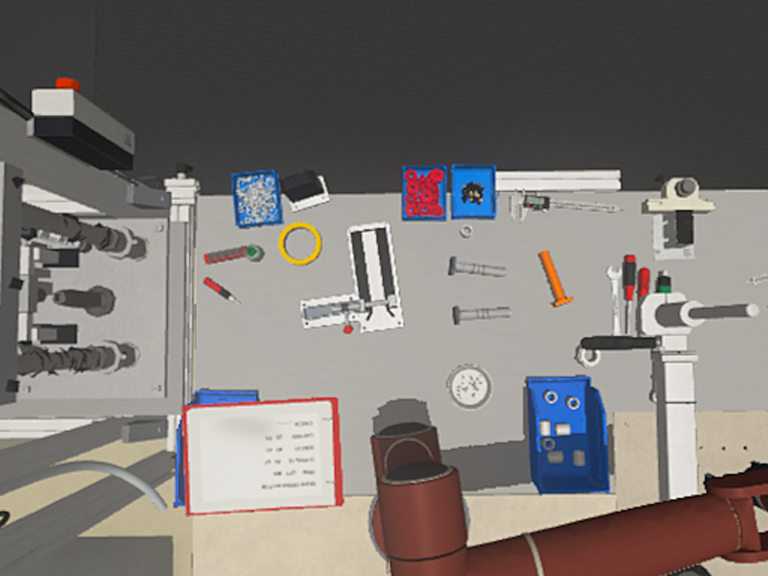

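Call:
{"op": "carry_out", "data": {
  "rows": [
    [[1, 0, 0, -30, 0], [1, 0, 0, -30, 0], [1, 24, -34, -2.5, 0.4], [1, 24, -34, -2.5, 0.4], [1, 24, -34, -2.5, 0.4], [1, 24, -34, -2.5, 0.4], [1, 24, -34, -2.5, 0.4], [1, 24, -34, -2.5, 0.4], [1, 24, -34, -2.5, 0.4], [1, 24, -34, -2.5, 0.4], [1, 24, -34, -2.5, 0.4], [1, 24, -34, -2.5, 0.4], [1, 24, -34, -2.5, 0.4], [1, 24, -34, -2.5, 0.4], [1, 24, -34, -2.5, 0.4], [1, 24, -34, -2.5, 0.4], [1, 24, -34, -2.5, 0.4], [1, 24, -34, -2.5, 0.4], [1, 0, 0, 0, 0], [1, 0, 0, 0, 0]]
  ]
}}

```text
clock: 3.77
eef_pos: [0.4243, 0.005, 0.3484]
ee_rot: [3.133, 0.227, -0.001]
wrist_force: [-0.2, 0.2, -0.4]
gripper_width: 0.0854
gripper_force: 0.0
```

```bash
cat >> h.py <<'E'
def wcloud(s):
    vv,uu=np.mgrid[0:384,0:512]; F=f(s); Z=s["z_map"]; a=uu-s["cx"]; b=vv-s["cy"]; r=np.hypot(a,b)+1e-9; k=np.tan(r/F)/r
    P=np.stack([a*k*Z,b*k*Z,Z],-1); return (P-np.array(s["t"]))@np.array(s["R"])
def red(s,P,zlo=.02,zhi=.14):
    i=s["img"].astype(int); m=(i[...,0]>120)&(i[...,1]<80)&(i[...,2]<80)&(s["z_map"]>0)&(P[...,2]>zlo)&(P[...,2]<zhi); return m
E
python3 - <<'E'
from h import *
s=snapshot("wrist"); save(s,"w1.png"); P=wcloud(s)
np.savez("w1.npz",P=P,img=s["img"])
for q in("rack","lane_mouth","bolt_knob","pillar_1"):
    for p in pinpoint(q,s):
        u,v=p["pixel"];print(q,round(p["score"],2),np.round(p["pixel"]),P[int(v),int(u)].round(4))
m=red(s,P); print("red",m.sum(),P[m].mean(0) if m.any() else 0,P[m].max(0) if m.any() else 0)
E
```

```text
rack 0.74 [211.  97.] [0.5    0.0824 0.0618]
rack 0.62 [120.   9.] [ 0.645   0.2752 -0.0012]
lane_mouth 0.89 [207. 110.] [0.4782 0.0928 0.0089]
pillar_1 0.89 [454. 148.] [ 0.4925 -0.3221  0.0424]
pillar_1 0.64 [320. 132.] [ 0.4705 -0.0851  0.0222]
pillar_1 0.57 [328.  55.] [ 0.5936 -0.079   0.019 ]
red 871 [0.35376311 0.13309159 0.10700533] [0.60838046 0.48452781 0.13999751]
```

View pics/w1.png

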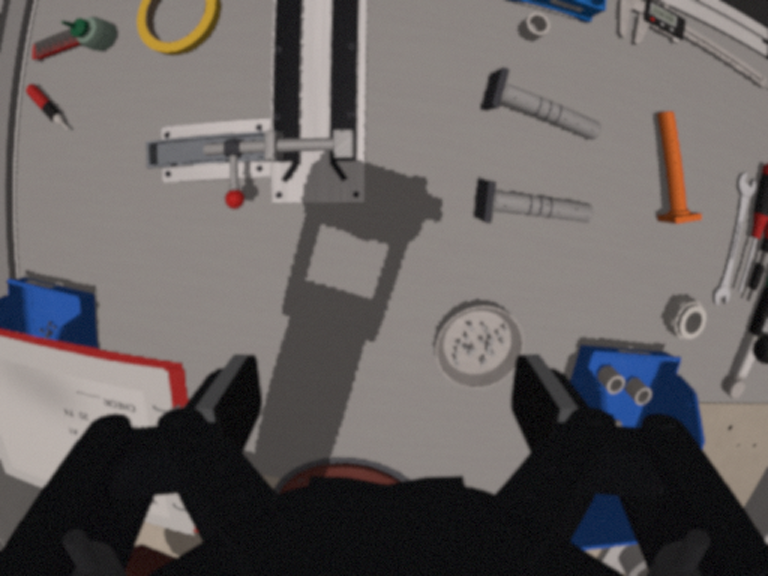

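```bash
python3 - <<'E'
from h import *
d=np.load("w1.npz");P=d["P"];I=d["img"].astype(int)
reg=(P[...,0]>.38)&(P[...,0]<.75)&(P[...,1]>-.02)&(P[...,1]<.3)
m=reg&(P[...,2]>.066)&(P[...,2]<.073); print(m.sum())
# rails: dark, z .022-.036
r=reg&(P[...,2]>.024)&(P[...,2]<.036)&(I.max(-1)<70); q=P[r][:,:2]; print("rails",len(q))
# split lane strip: bright z~.008
b=reg&(P[...,2]>.003)&(P[...,2]<.014)&(I.min(-1)>110)
for name,q in(("rails",q),("plate",P[b][:,:2]),("hi",P[m][:,:2])):
    (c,wh,a)=cv2.minAreaRect(q.astype(np.float32)*1000); print(name,len(q),np.round(c),np.round(wh),round(a,2), np.round(cv2.boxPoints(((c),(wh),a))))
# rails per-slice midpoint at yaw guess
for yaw in(7,8,9):
  e=np.radians(yaw);ex=np.array([np.cos(e),np.sin(e)]);ey=np.array([-np.sin(e),np.cos(e)])
  q=P[r][:,:2];X=q@ex;Y=q@ey
  print(yaw,[(round((lo),2),*np.percentile(Y[(X>lo)&(X<lo+.03)],[1,99]).round(4)) for lo in np.arange(.5,.66,.03) if ((X>lo)&(X<lo+.03)).sum()>10])
k=(I[...,0]>120)&(I[...,1]<80)&(I[...,2]<80)&reg&(P[...,2]>.03)&(P[...,2]<.09)&(P[...,0]>.40)&(P[...,0]<.47)&(P[...,1]>.1)&(P[...,1]<.2)
print("knob",k.sum(),P[k].mean(0),np.ptp(P[k],axis=0), P[k].max(0))
E
```

```text
394
rails 3024
rails 3024 [559.  97.] [191.  82.] 7.32 [[459. 125.]
 [469.  44.]
 [659.  69.]
 [649. 150.]]
plate 4455 [543. 161.] [225. 230.] 6.52 [[418. 262.]
 [445.  34.]
 [668.  59.]
 [642. 288.]]
hi 394 [490. 109.] [ 50. 131.] 26.56 [[438. 157.]
 [497.  40.]
 [542.  62.]
 [484. 179.]]
7 [(np.float64(0.5), np.float64(-0.0126), np.float64(0.0672)), (np.float64(0.53), np.float64(-0.0123), np.float64(0.0678)), (np.float64(0.56), np.float64(-0.0116), np.float64(0.0684)), (np.float64(0.59), np.float64(-0.0121), np.float64(0.0686)), (np.float64(0.62), np.float64(-0.0115), np.float64(0.069)), (np.float64(0.65), np.float64(-0.0108), np.float64(0.0689))]
8 [(np.float64(0.5), np.float64(-0.0217), np.float64(0.058)), (np.float64(0.53), np.float64(-0.0217), np.float64(0.0582)), (np.float64(0.56), np.float64(-0.0215), np.float64(0.0583)), (np.float64(0.59), np.float64(-0.0227), np.float64(0.0582)), (np.float64(0.62), np.float64(-0.0225), np.float64(0.0579)), (np.float64(0.65), np.float64(-0.0222), np.float64(0.0574))]
9 [(np.float64(0.5), np.float64(-0.0309), np.float64(0.0485)), (np.float64(0.53), np.float64(-0.0312), np.float64(0.0487)), (np.float64(0.56), np.float64(-0.0316), np.float64(0.0483)), (np.float64(0.59), np.float64(-0.0333), np.float64(0.0479)), (np.float64(0.62), np.float64(-0.0336), np.float64(0.0468)), (np.float64(0.65), np.float64(-0.0336), np.float64(0.0459))]
knob 103 [0.44043686 0.15584682 0.06326438] [0.01633229 0.01580363 0.00669633] [0.44814611 0.16460103 0.06658315]
```

```bash
python3 - <<'E'
from h import *
go(.4395,.1565,.12,7.9); print(observe()["joints"].round(2))
E
```

```text
pos [0.4237 0.0016 0.3483] psi 7.81 w 0.0855 F [-0.6 -0.1 -1.2] t 4.02 | shift [  36.6 -151.4  228.2] turn -0.09
[-0.17 -0.49  1.91 -0.    1.72  1.26]
```

Call:
{"op": "carry_out", "data": {
  "rows": [
    [[-0.1, 6, -25, 12, 0], [-0.1, 6, -25, 12, 0], [-0.1, 6, -25, 12, 0], [-0.1, 6, -25, 36, 0], [-0.1, 6, -25, 36, 0], [-0.1, 6, -26, 36, 0], [-0.1, 0, 0, 36, 0], [-0.1, 0, 0, 36, 0], [-0.1, 0, 0, 12, 0], [-0.1, 0, 0, 0, 0], [-0.1, 0, 0, 0, 0]]
  ]
}}

```text
clock: 4.93
eef_pos: [0.4388, 0.1517, 0.1277]
ee_rot: [-3.134, -0.215, -0.0]
wrist_force: [0.7, 0.0, 1.3]
gripper_width: 0.0384
gripper_force: 0.0
```

```bash
python3 - <<'E'
from h import *
go(.4395,.1565,.053,7.9)
s=snapshot("wrist"); save(s,"w2.png"); P=wcloud(s); m=red(s,P,.03,.09)&(P[...,0]<.48)&(P[...,0]>.40)&(P[...,1]>.1)&(P[...,1]<.2)
print(m.sum(),P[m].mean(0),P[m].min(0),P[m].max(0))
E
```

```text
pos [0.4388 0.1517 0.1277] psi 7.85 w 0.0384 F [0.7 0.  1.3] t 4.93 | shift [ 1.3 -4.7 74.7] turn -0.05<stdin>:4: RuntimeWarning: Mean of empty slice.
  ret = um.true_divide(
Traceback (most recent call last):
ValueError: zero-size array to reduction operation minimum which has no identity
```

View pics/w2.png

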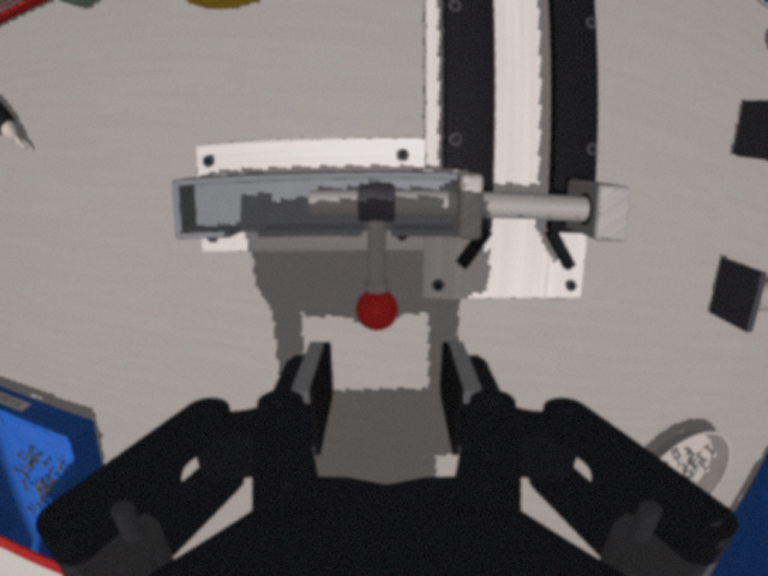

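Call:
{"op": "carry_out", "data": {
  "rows": [
    [[-0.1, 1, -4, 20, 0], [-0.1, 0, 0, 20, 0], [-0.1, 0, 0, 20, 0], [-0.1, 0, 0, 14, 0], [-0.1, 0, 0, 0, 0], [-0.1, 0, 0, 0, 0], [-0.1, 0, 0, 0, 0]]
  ]
}}

```text
clock: 5.57
eef_pos: [0.4409, 0.1569, 0.0558]
ee_rot: [-3.134, -0.217, -0.007]
wrist_force: [-1.0, 0.1, 0.9]
gripper_width: 0.0386
gripper_force: 0.0
```

```bash
python3 - <<'E'
from h import *
go(.4395,.1563,.053,7.9)
E
```

```text
pos [0.4409 0.1569 0.0558] psi 7.94 w 0.0386 F [-1.   0.1  0.9] t 5.57 | shift [-1.5  0.4  2.8] turn 0.04
```

Call:
{"op": "carry_out", "data": {
  "rows": [
    [[-1, 0, 0, 0, 0], [-1, 0, 0, 0, 0], [-1, 0, 0, 0, 0], [-1, 0, 0, 0, 0], [-1, 0, 0, 0, 0], [-1, 0, 0, 0, 0], [-1, 0.4, 0, -6.2, 0], [-1, 1.2, 0, -6.1, 0], [-1, 1.9, 0, -5.9, 0], [-1, 2.6, 0, -5.7, 0], [-1, 3.3, 0, -5.3, 0], [-1, 4, 0, -4.8, 0], [-1, 4.5, 0, -4.3, 0], [-1, 5, 0, -3.7, 0], [-1, 5.4, 0, -3, 0], [-1, 5.8, 0, -2.3, 0], [-1, 0, 0, 0, 0], [-1, 0, 0, 0, 0]]
  ],
  "newtons": 30
}}

```text
clock: 7.07
eef_pos: [0.4733, 0.1616, 0.1005]
ee_rot: [-3.134, -0.218, -0.002]
wrist_force: [-0.5, -0.1, -1.5]
gripper_width: 0.0174
gripper_force: 29.7
```

Call:
{"op": "carry_out", "data": {
  "rows": [
    [[-1, 0, -6, 0, 0], [-1, 0, -6, 0, 0], [-1, 0, -6, 0, 0], [-1, 0, -6, 0, 0], [-1, 0, -6, 0, 0], [-1, 0, -6, 0, 0], [-1, 0, -6, 0, 0], [-1, 0, -6, 0, 0], [-1, 0, -6, 0, 0], [-1, 0, -6, 0, 0], [-1, 0, 0, 0, 0], [-1, 0, 0, 0, 0], [-1, 0, 0, 0, 0]]
  ]
}}

```text
clock: 8.15
eef_pos: [0.4641, 0.2212, 0.1001]
ee_rot: [-3.133, -0.218, 0.0]
wrist_force: [3.3, 1.5, -6.1]
gripper_width: 0.0176
gripper_force: 29.5
```

```bash
python3 - <<'E'
from h import *
go(.4733-.0082,.1616+.0594,.1005,7.9)
E
```

```text
pos [0.4641 0.2212 0.1001] psi 7.97 w 0.0176 F [ 3.3  1.5 -6.1] t 8.15 | shift [ 1.   0.4 -0.4] turn 0.07
```

Call:
{"op": "carry_out", "data": {
  "rows": [
    [[-1, -5.8, 0, 2.3, 0], [-1, -5.4, 0, 3, 0], [-1, -5, 0, 3.7, 0], [-1, -4.5, 0, 4.3, 0], [-1, -4, 0, 4.8, 0], [-1, -3.3, 0, 5.3, 0], [-1, -2.6, 0, 5.7, 0], [-1, -1.9, 0, 5.9, 0], [-1, -1.2, 0, 6.1, 0], [-1, -0.4, 0, 5.2, 0], [-1, 0, 0, 0, 0], [-1, 0, 0, 0, 0]]
  ]
}}

```text
clock: 9.15
eef_pos: [0.431, 0.2163, 0.0545]
ee_rot: [-3.134, -0.218, -0.001]
wrist_force: [0.7, -0.5, 5.6]
gripper_width: 0.0175
gripper_force: 33.2
```

Call:
{"op": "carry_out", "data": {
  "rows": [
    [[-0.1, 0, 0, 0, 0], [-0.1, 0, 0, 0, 0], [-0.1, 0, 0, 0, 0], [-0.1, 0, 0, -10, 0], [0, 0, 0, -35, 0], [0, 0, 0, -35, 0], [0, 0, 0, -35, 0], [0.3, 0, 0, -35, 0], [0.3, 2.5, 30, -25, 0], [0.3, 2.5, 30, -25, 0], [0.3, 2.5, 30, -25, 0], [0.3, 2.5, 40, 0, 0], [0.3, 2.5, 40, 0, 0], [0.3, 2.5, 40, 0, 0], [0.3, 2.5, 40, 0, 0], [0.3, 2.5, 40, 0, 0], [0.3, 2.5, 40, 0, 0], [0.3, 2.5, 40, 0, 0], [0.3, 2.5, 40, 0, 0], [0.3, 2.5, 37, 0, 0]]
  ]
}}

```text
clock: 10.82
eef_pos: [0.5218, -0.2246, 0.2793]
ee_rot: [-3.134, -0.217, 0.0]
wrist_force: [-0.2, 0.7, 0.1]
gripper_width: 0.0558
gripper_force: 0.0
```

Call:
{"op": "carry_out", "data": {
  "rows": [
    [[0.3, 0, 0, 0, -6.5], [0.3, 0, 0, 0, -6.5], [0.3, 0, 0, 0, -6.5], [0.3, 0, 0, 0, -6.5], [0.3, 0, 0, 0, -6.5], [0.3, 0, 0, 0, -6.5], [0.3, 0, 0, 0, -6.5], [0.3, 0, 0, 0, -6.5], [0.3, 0, 0, 0, -6.5], [0.3, 0, 0, 0, -6.5], [0.3, 0, 0, 0, -6.5], [0.3, 0, 0, 0, 0], [0.3, 0, 0, 0, 0]]
  ]
}}

```text
clock: 11.9
eef_pos: [0.5219, -0.2222, 0.2792]
ee_rot: [-2.418, -2.005, 0.0]
wrist_force: [-0.6, -0.1, 0.0]
gripper_width: 0.0558
gripper_force: 0.0
```

```bash
cat >> h.py <<'E'
def pillars(s,P):
    "axis fit in plan of each grey pillar seen by the network"
    for o in outline_of("pillar_1",s):
        m=o["mask"]&(s["z_map"]>0)&(P[...,2]>.006)&(P[...,2]<.06)
        if m.sum()<60: continue
        c=s["img"][m].mean(0); q=P[m]; k=cv2.minAreaRect((q[q[:,2]<.034][:,:2]*1000).astype(np.float32))
        hi=q[q[:,2]>.034].mean(0) if (q[:,2]>.034).any() else [0,0,0]
        sh=q[q[:,2]<.034]; ce=sh.mean(0)[:2]; ax=np.linalg.svd(sh[:,:2]-ce,full_matrices=False)[2][0]
        ax=ax*np.sign(ax@(ce-np.array(hi)[:2])); t=(q[:,:2]-ce)@ax; y=(sh[:,:2]-ce)@np.array([-ax[1],ax[0]])
        print(round(o["score"],2),"rgb",c.round(),"c",ce.round(4),"foot",np.round(hi,4),"ax deg",np.degrees(np.arctan2(ax[1],ax[0])).round(1),"t",np.percentile(t,[1,99]).round(4),"yr",np.percentile(y,[2,98]).round(4),"end",(ce+ax*np.percentile(t,99)).round(4),"top",q[:,2].max().round(3))
E
python3 - <<'E'
from h import *
go(.52,-.22,.3,80)
s=snapshot("wrist"); save(s,"w3.png"); pillars(s,wcloud(s))
E
```

```text
pos [ 0.5219 -0.2222  0.2792] psi 79.31 w 0.0558 F [-0.6 -0.1  0. ] t 11.9 | shift [  1.8  -2.3 -20.8] turn -0.69
0.98 rgb [187.  97.  49.] c [ 0.5561 -0.3126] foot [ 0.5008 -0.3336  0.0407] ax deg 17.0 t [-0.0636  0.0618] yr [-0.0133  0.0151] end [ 0.6152 -0.2945] top 0.044
0.95 rgb [104.  99.  99.] c [ 0.5759 -0.1446] foot [ 0.5841 -0.0843  0.0411] ax deg -96.9 t [-0.0651  0.0601] yr [-0.0101  0.0112] end [ 0.5686 -0.2043] top 0.045
0.57 rgb [107. 103. 102.] c [ 0.4755 -0.152 ] foot [ 0.4726 -0.0924  0.0412] ax deg -87.7 t [-0.0637  0.0596] yr [-0.0109  0.0094] end [ 0.4779 -0.2115] top 0.045
```

View pics/w3.png

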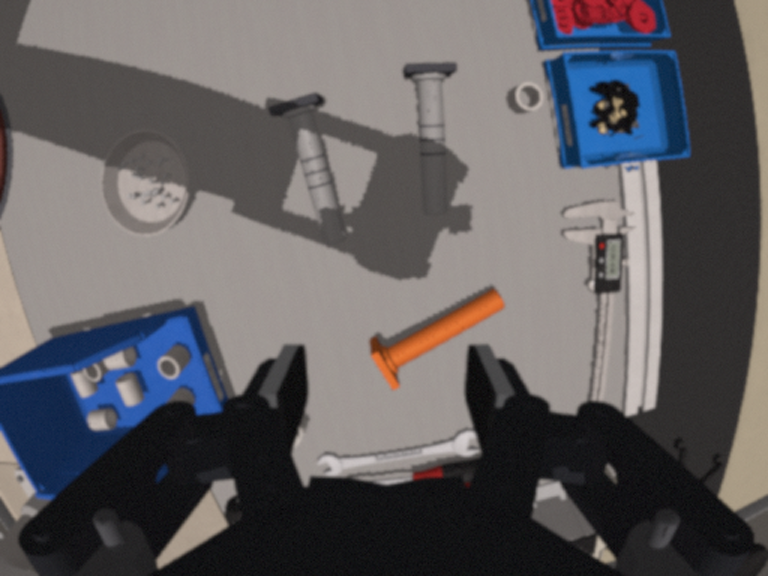

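```bash
python3 - <<'E'
from h import *
go(.5715,-.182,.022,83.1)
E
```

```text
pos [ 0.522  -0.2223  0.2791] psi 79.34 w 0.0559 F [-0.2 -0.3  0.7] t 12.0 | shift [ 48.7  41.3 257.1] turn -3.76
```

Call:
{"op": "carry_out", "data": {
  "rows": [
    [[0.2, 24, 20, 20, 0], [0.2, 24.5, 21, 20, 0], [0.2, 0, 0, 35, -3.8], [0.2, 0, 0, 35, 0], [0.2, 0, 0, 35, 0], [0.2, 0, 0, 35, 0], [0.2, 0, 0, 20, 0], [0.2, 0, 0, 0, 0], [0.2, 0, 0, 0, 0], [0.2, 0, 0, 0, 0]]
  ]
}}

```text
clock: 12.83
eef_pos: [0.5725, -0.1828, 0.0811]
ee_rot: [2.347, 2.085, 0.002]
wrist_force: [0.3, 0.1, 0.7]
gripper_width: 0.0508
gripper_force: 0.0
```

```bash
python3 - <<'E'
from h import *
go(.5715,-.182,.022,83.1)
s=snapshot("wrist"); save(s,"w4.png"); pillars(s,wcloud(s))
E
```

```text
pos [ 0.5725 -0.1828  0.0811] psi 83.23 w 0.0508 F [0.3 0.1 0.7] t 12.83 | shift [ 0.7 -1.3 59.1] turn 0.13
0.82 rgb [97. 93. 92.] c [ 0.5776 -0.1414] foot [ 0.5847 -0.0846  0.0412] ax deg -97.0 t [-0.0615  0.0631] yr [-0.0104  0.0105] end [ 0.5699 -0.204 ] top 0.044
0.67 rgb [91. 87. 87.] c [ 0.4786 -0.1475] foot [ 0.473  -0.0921  0.041 ] ax deg -88.9 t [-0.0603  0.0645] yr [-0.0124  0.0132] end [ 0.4799 -0.212 ] top 0.045
```

View pics/w4.png

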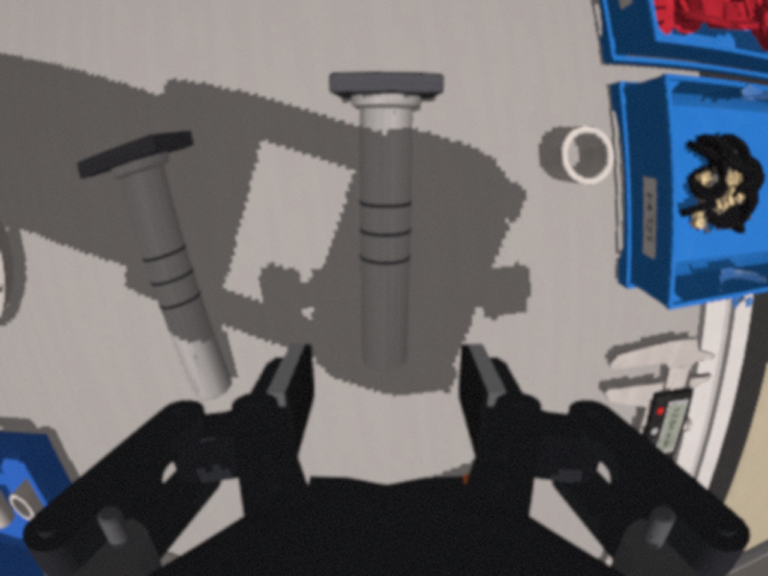

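Call:
{"op": "carry_out", "data": {
  "rows": [
    [[0.2, 0, 0, 30, 0], [0.2, 0, 0, 20, 0], [0.2, 0, 0, 9, 0], [0.2, 0, 0, 0, 0], [0.2, 0, 0, 0, 0], [-1, 0, 0, 0, 0], [-1, 0, 0, 0, 0], [-1, 0, 0, 0, 0], [-1, 0, 0, 0, 0], [-1, 0, 0, 0, 0], [-1, 0, 0, 0, 0], [-1, 0, 0, 0, 0]]
  ],
  "newtons": 20
}}

```text
clock: 13.93
eef_pos: [0.5726, -0.1828, 0.0219]
ee_rot: [2.346, 2.085, 0.002]
wrist_force: [-0.5, -0.2, 5.8]
gripper_width: 0.021
gripper_force: 22.1
```

Call:
{"op": "carry_out", "data": {
  "rows": [
    [[-1, 0.7, 0, -4.5, 0], [-1, 0.7, 0, -4.5, 0], [-1, 2.6, 0, -9, 0], [-1, 2.6, 0, -9, 0], [-1, 4.1, 0, -8.3, 0], [-1, 4.2, 0, -8.3, 0], [-1, 5.4, 0, -7.5, 0], [-1, 5.5, 0, -7.4, 0], [-1, 6.7, 0, -6.4, 0], [-1, 6.7, 0, -6.3, 0], [-1, 7.7, 0, -5.2, 0], [-1, 7.7, 0, -5.1, 0], [-1, 8.5, 0, -3.7, 0], [-1, 8.5, 0, -3.7, 0], [-1, 9, 0, -2.2, 0], [-1, 9, 0, -2.1, 0], [-1, 9.2, 0, -0.6, 0], [-1, 9.2, 0, -0.6, 0], [-1, 9.2, 0, 0, 0], [-1, 9.2, 0, 0, 0]]
  ]
}}

```text
clock: 15.6
eef_pos: [0.5863, -0.0554, 0.1144]
ee_rot: [-2.348, -2.087, -0.001]
wrist_force: [-0.0, 2.0, 1.9]
gripper_width: 0.017
gripper_force: 17.5
```

```bash
python3 - <<'E'
from h import *
go(.5725,-.182,.113,83.1)
s=snapshot("wrist"); save(s,"w5.png"); 
P=wcloud(s); m=(P[...,1]>-.14)&(P[...,1]<.0)&(P[...,0]>.53)&(P[...,0]<.64)&(P[...,2]>.003)&(P[...,2]<.05)&(s["z_map"]>0)
print(m.sum(),np.percentile(P[m],[2,50,98],axis=0).round(3))
E
```

```text
pos [ 0.5863 -0.0554  0.1144] psi 83.27 w 0.017 F [-0.   2.   1.9] t 15.6 | shift [-127.4    1.2    1.3] turn 0.17
2288 [[ 0.566 -0.075  0.007]
 [ 0.588 -0.049  0.013]
 [ 0.607 -0.034  0.048]]
```

View pics/w5.png

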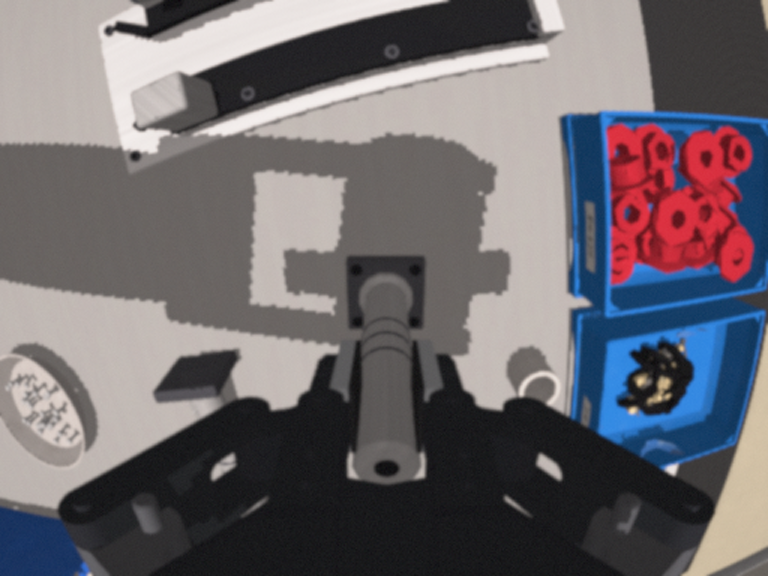

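Call:
{"op": "carry_out", "data": {
  "rows": [
    [[-1, 0, 0, -6, 0], [-1, 0, 0, -6, 0], [-1, 0, 0, 0, 6.85], [-1, 0, 0, 0, 6.85], [-1, 0, 0, 0, 6.85], [-1, 0, 0, 0, 6.85], [-1, 0, 0, 0, 6.85], [-1, 0, 0, 0, 6.85], [-1, 0, 0, 0, 6.85], [-1, 0, 0, 0, 6.85], [-1, 0, 0, 0, 6.85], [-1, 0, 0, 0, 6.85], [-1, 0, 0, 0, 6.85], [-1, -11, -10, 0, 0], [-1, -11, -10, 0, 0], [-1, -11, -10, 0, 0], [-1, -11, -10, 0, 0], [-1, -11, -10, 0, 0], [-1, -11, -9, 0, 0], [-1, 0, 0, 0, 0]]
  ],
  "newtons": 35
}}

```text
clock: 17.32
eef_pos: [0.5109, -0.0067, 0.1261]
ee_rot: [-3.133, -0.217, 0.002]
wrist_force: [0.1, 0.2, 0.4]
gripper_width: -0.0002
gripper_force: 0.0
```

```bash
cat >> h.py <<'E'
O=np.array([.4995,.0887]); YAW=7.9; e=np.radians(YAW); EX=np.array([np.cos(e),np.sin(e)]); EY=np.array([-np.sin(e),np.cos(e)])
def gor(rx,ry,z,yaw=YAW):
    w=O+EX*rx+EY*ry; p=observe()["eef_pos"][:2]-O; print("rack",(p@EX).round(4),(p@EY).round(4)); go(*w,z,yaw)
E
python3 - <<'E'
from h import *
gor(-.075,-.06,.125)
E
```

```text
rack -0.0018 -0.0961
pos [ 0.5109 -0.0067  0.1261] psi 7.94 w -0.0002 F [0.1 0.2 0.4] t 17.32 | shift [-73.1 -36.1   1.2] turn 0.04
```

Call:
{"op": "carry_out", "data": {
  "rows": [
    [[0.2, 0, 0, -40, 0], [0.2, -25, 0, -30, 0], [0.2, -30, 20, -25, 0], [0.2, -30, 20, -25, 0], [0.2, 0, 0, 0, 0], [0.2, 0, 0, 0, 0], [0.2, 0, 0, 0, 0]]
  ]
}}

```text
clock: 17.9
eef_pos: [0.4369, -0.0566, 0.2438]
ee_rot: [-3.134, -0.215, -0.001]
wrist_force: [0.7, 0.2, -0.3]
gripper_width: 0.0512
gripper_force: 0.0
```

```bash
python3 - <<'E'
from h import *
gor(0,0,.2)
s=snapshot("wrist"); save(s,"w6.png"); pillars(s,wcloud(s))
E
```

```text
rack -0.082 -0.1354
pos [ 0.4369 -0.0566  0.2438] psi 7.86 w 0.0512 F [ 0.7  0.2 -0.3] t 17.9 | shift [  81.9 -135.4   43.9] turn -0.04
0.76 rgb [108. 103. 102.] c [ 0.4745 -0.1464] foot [ 0.4708 -0.0905  0.041 ] ax deg -86.8 t [-0.0625  0.0659] yr [-0.0115  0.0106] end [ 0.4782 -0.2123] top 0.044
0.72 rgb [160.  81.  38.] c [ 0.5533 -0.311 ] foot [ 0.4995 -0.3294  0.0402] ax deg 16.6 t [-0.0614  0.0627] yr [-0.0128  0.0126] end [ 0.6133 -0.2931] top 0.044
0.29 rgb [143. 114.  48.] c [0.6167 0.2674] foot [0 0 0] ax deg 82.5 t [-0.0425  0.0559] yr [-0.0276  0.0243] end [0.6241 0.3228] top 0.022
```

View pics/w6.png

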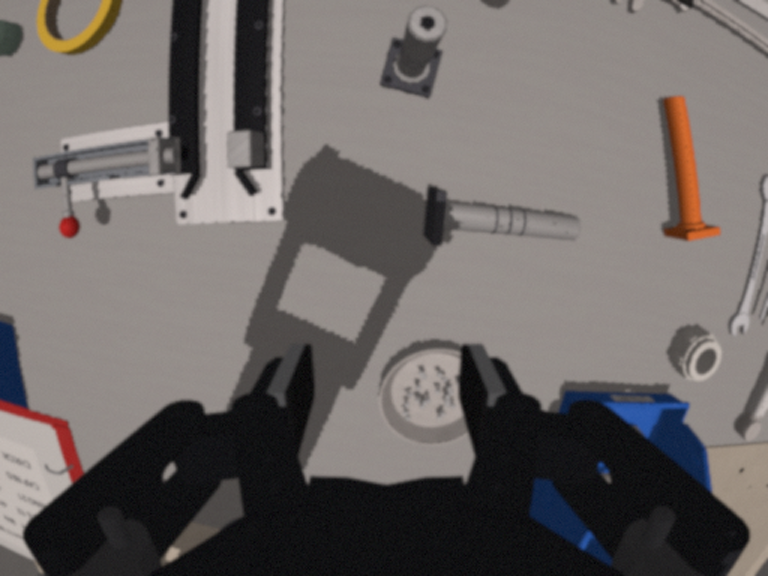

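```bash
cat >> h.py <<'E'
def standing(P,zlo,zhi,box):
    m=(P[...,2]>zlo)&(P[...,2]<zhi)&(P[...,0]>box[0])&(P[...,0]<box[1])&(P[...,1]>box[2])&(P[...,1]<box[3]); q=P[m]
    if len(q)<8: print("none",len(q)); return
    c,r=cv2.minEnclosingCircle((q[:,:2]*1000).astype(np.float32)); mid=np.array(c)/1000; pr=mid-O
    print("n",len(q),"centre",mid.round(4),"r mm",round(r,1),"z",np.median(q[:,2]).round(4),"rack",(pr@EX).round(4),(pr@EY).round(4)); return mid
E
python3 - <<'E'
from h import *
s=snapshot("wrist");P=wcloud(s)
b=(.5,.68,-.14,.02)
standing(P,.126,.138,b); m=standing(P,.005,.013,b)
if m is not None: go(*m,.16,7.9)
E
```

```text
n 529 centre [ 0.5858 -0.0573] r mm 11.2 z 0.1304 rack 0.0654 -0.1564
n 667 centre [ 0.6136 -0.0796] r mm 64.9 z 0.0085 rack 0.0899 -0.1824
pos [ 0.4365 -0.0558  0.2422] psi 7.96 w 0.0514 F [ 0.3  0.2 -0.7] t 18.05 | shift [172.3  48.3  81.7] turn 0.06
```

Call:
{"op": "carry_out", "data": {
  "rows": [
    [[0.3, 29.5, 4.4, 0, 0], [0.3, 29.5, 4.4, 0, 0], [0.3, 29.5, 4.4, 0, 0], [0.3, 29.5, 4.4, 0, 0], [0.3, 29.5, 4.4, 0, 0], [0.3, 0, 0, 30, 0], [0.3, 0, 0, 20, 0], [0.3, 0, 0, 0, 0], [0.3, 0, 0, 0, 0], [0.3, 0, 0, 0, 0]]
  ]
}}

```text
clock: 18.88
eef_pos: [0.5861, -0.0574, 0.1942]
ee_rot: [-3.134, -0.218, 0.0]
wrist_force: [-0.6, 0.2, 0.5]
gripper_width: 0.0553
gripper_force: 0.0
```

```bash
python3 - <<'E'
from h import *
s=snapshot("wrist");P=wcloud(s)
b=(.55,.62,-.09,-.02)
m=standing(P,.126,.138,b)
go(*m if m is not None else (.5858,-.0573),.102,7.9)
E
```

```text
n 768 centre [ 0.5864 -0.0558] r mm 11.0 z 0.1301 rack 0.0662 -0.1551
pos [ 0.5865 -0.0576  0.1952] psi 7.94 w 0.0555 F [0.7 0.4 0.2] t 18.93 | shift [ 0.  -1.9 93.2] turn 0.04
```

Aligned within 2 mm; descend and grip more firmly.

Call:
{"op": "carry_out", "data": {
  "rows": [
    [[0.3, 0, -1.5, 30, 0], [0.3, 0, 0, 30, 0], [0.3, 0, 0, 23, 0], [0.3, 0, 0, 10, 0], [0.3, 0, 0, 0, 0], [0.3, 0, 0, 0, 0], [-1, 0, 0, 0, 0], [-1, 0, 0, 0, 0], [-1, 0, 0, 0, 0], [-1, 0, 0, 0, 0], [-1, 0, 0, 0, 0], [-1, 0, 0, 0, 0], [-1, 0, 0, 0, 0], [-1, 0, 0, 0, 0], [-1, 0, 0, -6, 0], [-1, 0, 0, -6, 0], [-1, 0, 0, 0, 0]]
  ],
  "newtons": 50
}}

```text
clock: 20.35
eef_pos: [0.5855, -0.0563, 0.1133]
ee_rot: [3.134, 0.217, 0.0]
wrist_force: [0.5, -1.5, -4.5]
gripper_width: 0.0208
gripper_force: 49.0
```

Call:
{"op": "carry_out", "data": {
  "rows": [
    [[-1, -11, -10, 0, 0], [-1, -11, -10, 0, 0], [-1, -11, -10, 0, 0], [-1, -11, -10, 0, 0], [-1, -11, -10, 0, 0], [-1, -11, -10, 0, 0], [-1, -15, -7, 0, 0], [-1, -15, -7, 0, 0], [-1, -15, -7, 0, 0], [-1, -15, -7, 0, 0], [-1, -15, -7, 0, 0], [-1, 4, -12, 0, 0], [-1, 4, -12, 0, 0], [-1, 4, -12, 0, 0], [-1, 4, -12, 0, 0], [-1, 4, -12, 0, 0], [-1, 0, 0, 0, 0], [-1, 0, 0, 0, 0], [-1, 0, 0, 0, 0]]
  ]
}}

```text
clock: 21.93
eef_pos: [0.4438, 0.0802, 0.1124]
ee_rot: [3.134, 0.217, -0.002]
wrist_force: [-0.5, 0.2, -4.8]
gripper_width: 0.0209
gripper_force: 49.8
```

```bash
python3 - <<'E'
from h import *
gor(-.055,0,.112); print(observe()["gripper_force"])
s=snapshot("wrist"); save(s,"w7.png"); P=wcloud(s); p=observe()["eef_pos"]
m=standing(P,.136,.150,(p[0]-.03,p[0]+.03,p[1]-.03,p[1]+.03))
# lane strip centre
I=s["img"].astype(int)
L=(P[...,:2]-O); X=L@EX; Y=L@EY
for x0 in(.03,.06,.09,.12,.15):
    r=(abs(X-x0)<.006)&(abs(Y)<.05)&(P[...,2]>.023)&(P[...,2]<.036)&(I.max(-1)<80)
    y=Y[r]; print(x0,r.sum(), "inner edges", y[y<0].max().round(4) if (y<0).any() else None, y[y>0].min().round(4) if (y>0).any() else None)
E
```

```text
rack -0.0563 -0.0007
pos [0.4438 0.0802 0.1124] psi 7.92 w 0.0209 F [-0.5  0.2 -4.8] t 21.93 | shift [ 1.3 -0.7  0.4] turn 0.02
49.76628541946411
n 3905 centre [0.4487 0.0799] r mm 32.2 z 0.1399 rack -0.0516 -0.0018
0.03 1207 inner edges -0.0157 0.0163
0.06 1159 inner edges -0.0159 0.0163
0.09 842 inner edges -0.0159 0.016
0.12 0 inner edges None None
0.15 0 inner edges None None
```

View pics/w7.png

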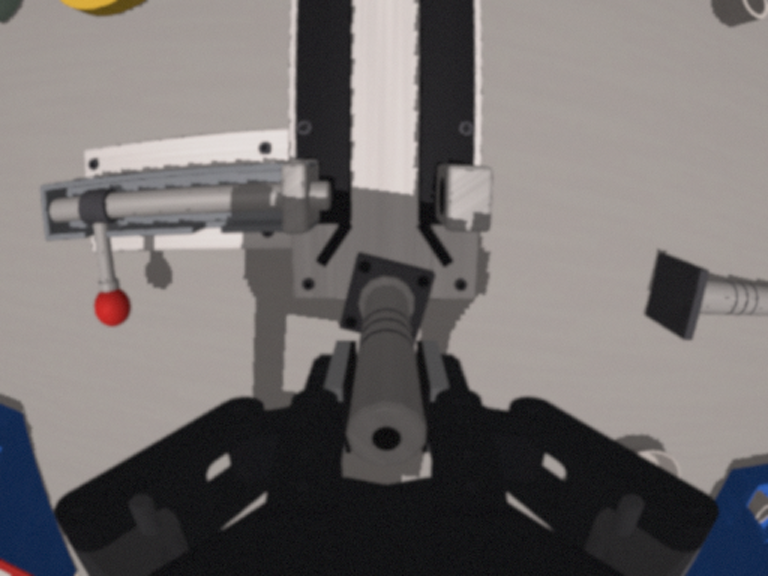

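Call:
{"op": "carry_out", "data": {
  "rows": [
    [[-1, 10, -0.7, 0, 0], [-1, 12, 0, 0.7, 0], [-1, 12, 0, 0, 0], [-1, 12, 0, 0, 0], [-1, 12, 0, 0, 0], [-1, 12, 0, 0, 0], [-1, 12, 0, 0, 0], [-1, 12, 0, 0, 0], [-1, 12, 0, 0, 0], [-1, 12, 0, 0, 0], [-1, 12, 0, 0, 0], [-1, 12, 0, 0, 0], [-1, 12, 0, 0, 0], [-1, 12, 0, 0, 0], [-1, 12, 0, 0, 0], [-1, 10, 0, 0, 0], [-1, 0, 0, 0, 0], [-1, 0, 0, 0, 0]]
  ]
}}

```text
clock: 23.48
eef_pos: [0.6303, 0.1065, 0.1117]
ee_rot: [3.134, 0.216, -0.002]
wrist_force: [0.1, 0.6, -5.6]
gripper_width: 0.0206
gripper_force: 49.7
```

```bash
python3 - <<'E'
from h import *
gor(.135,0,.110); print(observe()["gripper_force"])
E
```

```text
rack 0.132 -0.0004
pos [0.6303 0.1065 0.1117] psi 7.87 w 0.0206 F [ 0.1  0.6 -5.6] t 23.48 | shift [ 3.  -0.4  1.7] turn -0.03
49.74896550178528
```

Call:
{"op": "carry_out", "data": {
  "rows": [
    [[-1, 0, 0, 1, 0], [-1, 0, 0, 1, 0], [-1, 0, 0, 0.4, 0], [-1, 0, 0, 0, 0], [-0.3, 0, 0, 0, 0], [-0.2, 0, 0, 0, 0], [0.2, 0, 0, 0, 0], [0.2, 0, 0, 0, 0], [0.2, 0, 0, 0, 0], [0.2, 0, 0, -10, 0], [0.2, 0, 0, -30, 0], [0.2, 0, 0, -35, 0], [0.2, 0, 0, -35, 0], [0.2, -30, 0, -20, 0], [0.2, -40, 0, 0, 0], [0.2, -40, 10, 0, 0], [0.2, 0, 0, 0, 0], [0.2, 0, 0, 0, 0]]
  ]
}}

```text
clock: 24.98
eef_pos: [0.521, 0.0819, 0.2399]
ee_rot: [-3.134, -0.216, -0.001]
wrist_force: [0.4, 0.2, 0.5]
gripper_width: 0.0514
gripper_force: 0.0
```

```bash
python3 - <<'E'
from h import *
s=snapshot("wrist");P=wcloud(s)
standing(P,.132,.146,(.58,.68,.05,.16)); standing(P,.13,.142,(.58,.68,.05,.16))
pillars(s,P)
go(.478,-.20,.1,90)
E
```

```text
n 622 centre [0.6279 0.1066] r mm 11.2 z 0.1381 rack 0.1297 0.0001
n 634 centre [0.6279 0.1066] r mm 11.2 z 0.1381 rack 0.1297 0.0001
0.93 rgb [99. 95. 97.] c [0.6202 0.1031] foot [0.6196 0.1037 0.0447] ax deg -4.6 t [-0.0144  0.043 ] yr [-0.0144  0.0207] end [0.6631 0.0996] top 0.055
0.91 rgb [157.  80.  38.] c [ 0.5538 -0.3095] foot [ 0.4975 -0.3232  0.039 ] ax deg 16.0 t [-0.063   0.0646] yr [-0.0118  0.0108] end [ 0.6159 -0.2918] top 0.043
0.68 rgb [99. 95. 95.] c [ 0.4756 -0.1337] foot [ 0.4712 -0.0889  0.0402] ax deg -85.5 t [-0.0501  0.0771] yr [-0.0188  0.0183] end [ 0.4816 -0.2106] top 0.044
pos [0.5235 0.0822 0.241 ] psi 7.91 w 0.0511 F [0.1 0.5 0.7] t 25.08 | shift [-84.2 273.2 140.8] turn -82.09
```

Call:
{"op": "carry_out", "data": {
  "rows": [
    [[0.2, -10.3, 33, 0, 0], [0.2, -10.3, 33, 0, 0], [0.2, -10.3, 33, 0, 0], [0.2, -10.3, 33, 0, 0], [0.2, -10.3, 33, 0, 0], [0.2, -10.3, 33, 0, 0], [0.2, -10.3, 33, 0, 0], [0.2, -10.3, 33, 0, 0], [0.2, 0, 0, 8, -7.1], [0.2, 0, 0, 8, -7.1], [0.2, 0, 0, 8, -7.1], [0.2, 0, 0, 8, -7.1], [0.2, 0, 0, 8, -7.1], [0.2, 0, 0, 8, -7.1], [0.2, 0, 0, 8, -7.1], [0.2, 0, 0, 8, -7.1], [0.2, 0, 0, 8, -7.1], [0.2, 0, 0, 8, -7.1], [0.2, 0, 0, 8, -7.1], [0.2, 0, 0, 8, -7.1]]
  ]
}}

```text
clock: 26.75
eef_pos: [0.4793, -0.1914, 0.1441]
ee_rot: [2.152, 2.287, 0.0]
wrist_force: [-0.5, 0.2, -0.6]
gripper_width: 0.0514
gripper_force: 0.0
```

Call:
{"op": "carry_out", "data": {
  "rows": [
    [[0.2, 0, 0, 20, 0], [0.2, 0, 0, 20, 0], [0.2, 0, 0, 0, 0], [0.2, 0, 0, 0, 0], [0.2, 0, 0, 0, 0]]
  ]
}}

```text
clock: 27.17
eef_pos: [0.4789, -0.1913, 0.105]
ee_rot: [2.159, 2.28, 0.001]
wrist_force: [-0.3, 0.6, 0.0]
gripper_width: 0.051
gripper_force: 0.0
```

```bash
python3 - <<'E'
from h import *
go(.4775,-.19,.023,93)
s=snapshot("wrist");P=wcloud(s); pillars(s,P)
E
```

```text
pos [ 0.4789 -0.1913  0.105 ] psi 93.13 w 0.051 F [-0.3  0.6  0. ] t 27.17 | shift [ 1.5 -1.5 82. ] turn 0.13
0.94 rgb [112. 107. 106.] c [ 0.4253 -0.1417] foot [ 0.443  -0.0874  0.0414] ax deg -109.5 t [-0.0614  0.063 ] yr [-0.0117  0.0095] end [ 0.4043 -0.2011] top 0.045
0.41 rgb [189.  97.  49.] c [ 0.5687 -0.3085] foot [0 0 0] ax deg 5.8 t [-0.0811  0.0216] yr [-0.0058  0.0046] end [ 0.5902 -0.3063] top 0.026
```

```bash
python3 - <<'E'
from h import *
go(.412,-.1794,.105,70.5)
E
```

```text
pos [ 0.479  -0.1914  0.1056] psi 93.13 w 0.0512 F [ 0.1 -0.5  0.5] t 27.27 | shift [ 15.6 -66.3   0.4] turn 22.63
```

Call:
{"op": "carry_out", "data": {
  "rows": [
    [[0.2, 5, -22, 0, 0], [0.2, 5, -22, 0, 0], [0.2, 5.6, -22.3, 0, 0], [0.2, 0, 0, 0, 5.65], [0.2, 0, 0, 0, 5.65], [0.2, 0, 0, 0, 5.65], [0.2, 0, 0, 0, 5.65], [0.2, 0, 0, 0, 0], [0.2, 0, 0, 0, 0], [0.2, 0, 0, 0, 0]]
  ]
}}

```text
clock: 28.1
eef_pos: [0.4111, -0.179, 0.1046]
ee_rot: [2.562, 1.816, 0.001]
wrist_force: [-0.8, 0.4, 0.7]
gripper_width: 0.0513
gripper_force: 0.0
```

```bash
python3 - <<'E'
from h import *
s=snapshot("wrist");P=wcloud(s); pillars(s,P); save(s,"w8.png")
go(.412,-.1794,.023,70.5)
E
```

```text
0.85 rgb [170.  86.  41.] c [ 0.5728 -0.3044] foot [ 0.5049 -0.3296  0.0348] ax deg 17.8 t [-0.0726  0.043 ] yr [-0.0114  0.0053] end [ 0.6138 -0.2913] top 0.036
0.62 rgb [88. 84. 84.] c [ 0.4233 -0.1421] foot [ 0.4415 -0.087   0.0413] ax deg -108.7 t [-0.0621  0.0625] yr [-0.0105  0.0104] end [ 0.4033 -0.2013] top 0.044
pos [ 0.4108 -0.1789  0.1041] psi 70.59 w 0.0511 F [ 0.5 -0.8 -0.1] t 28.2 | shift [-0.1  1.3 81.1] turn 0.09
```

View pics/w8.png

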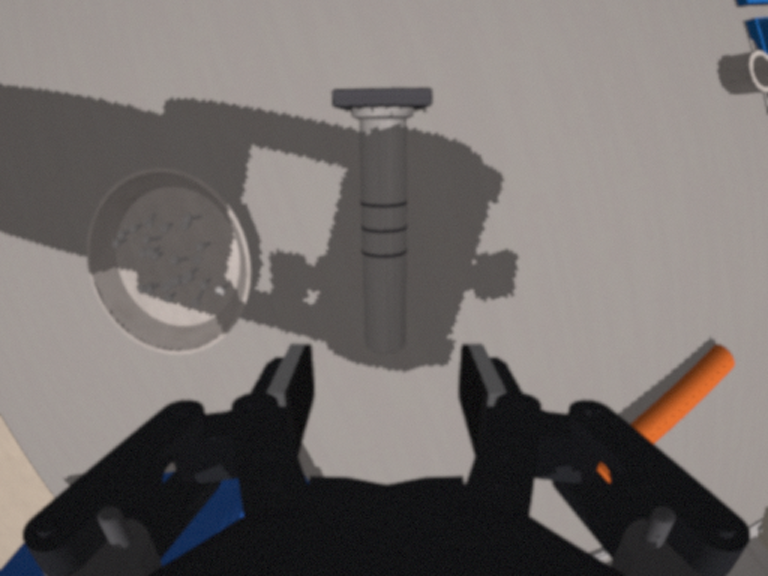

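Call:
{"op": "carry_out", "data": {
  "rows": [
    [[0.2, 0, 0.5, 30, 0], [0.2, 0, 0, 30, 0], [0.2, 0, 0, 15, 0], [0.2, 0, 0, 5.5, 0], [0.2, 0, 0, 0, 0], [0.2, 0, 0, 0, 0], [-1, 0, 0, 0, 0], [-1, 0, 0, 0, 0], [-1, 0, 0, 0, 0], [-1, 0, 0, 0, 0], [-1, 0, 0, 0, 0], [-1, 0, 0, 0, 0], [-1, 0, 0, 0, 0]]
  ],
  "newtons": 22
}}

```text
clock: 29.28
eef_pos: [0.4118, -0.1795, 0.0247]
ee_rot: [2.563, 1.813, 0.001]
wrist_force: [-2.4, 0.8, 6.7]
gripper_width: 0.021
gripper_force: 22.6
```

Call:
{"op": "carry_out", "data": {
  "rows": [
    [[-1, 0.7, 0, -4.5, 0], [-1, 0.7, 0, -4.5, 0], [-1, 2.6, 0, -9, 0], [-1, 2.6, 0, -9, 0], [-1, 4.1, 0, -8.3, 0], [-1, 4.2, 0, -8.3, 0], [-1, 5.4, 0, -7.5, 0], [-1, 5.5, 0, -7.4, 0], [-1, 6.7, 0, -6.4, 0], [-1, 6.7, 0, -6.3, 0], [-1, 7.7, 0, -5.2, 0], [-1, 7.7, 0, -5.1, 0], [-1, 8.5, 0, -3.7, 0], [-1, 8.5, 0, -3.7, 0], [-1, 9, 0, -2.2, 0], [-1, 9, 0, -2.1, 0], [-1, 9.2, 0, -0.6, 0], [-1, 9.2, 0, -0.6, 0], [-1, 9.2, 0, 0, 0], [-1, 9.2, 0, 0, 0]]
  ]
}}

```text
clock: 30.95
eef_pos: [0.4537, -0.0587, 0.1178]
ee_rot: [-2.565, -1.814, -0.001]
wrist_force: [-0.1, -0.4, 0.4]
gripper_width: -0.0002
gripper_force: 0.0
```

```bash
python3 - <<'E'
from h import *
go(.4542,-.0595,.102,7.9); print(observe()["gripper_force"])
s=snapshot("wrist");P=wcloud(s); p=observe()["eef_pos"]; b=(p[0]-.04,p[0]+.04,p[1]-.04,p[1]+.04)
standing(P,.126,.138,b)
m=(P[...,0]>b[0])&(P[...,0]<b[1])&(P[...,1]>b[2])&(P[...,1]<b[3]+.02)&(P[...,2]>.004)&(P[...,2]<.012); print("foot",m.sum(),cv2.minAreaRect((P[m][:,:2]*1000).astype(np.float32)))
save(s,"w9.png")
E
```

```text
pos [ 0.4537 -0.0587  0.1178] psi 70.52 w -0.0002 F [-0.1 -0.4  0.4] t 30.95 | shift [-0.6  0.8 15.8] turn 62.62
0.0
n 688 centre [ 0.4548 -0.056 ] r mm 14.3 z 0.1316 rack -0.0642 -0.1372
foot 46 ((444.8623962402344, -84.38737487792969), (5.449376106262207, 42.14820861816406), 73.14918518066406)
```

View pics/w9.png

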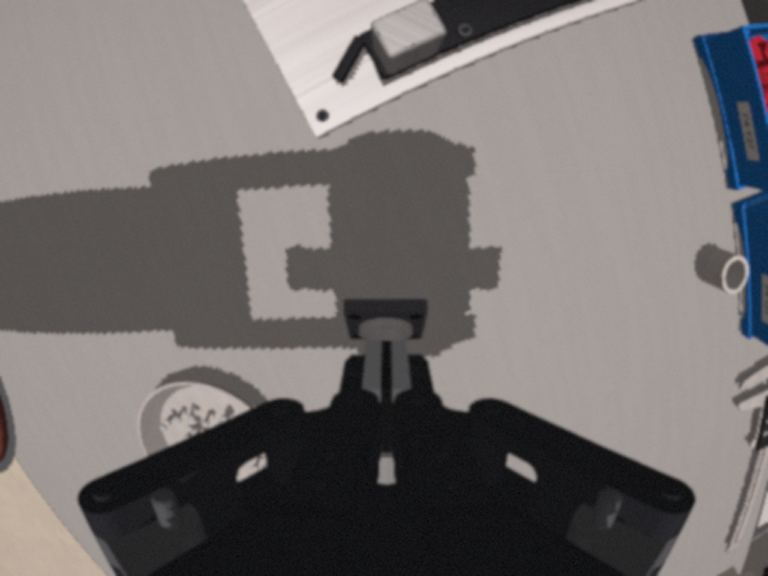

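Call:
{"op": "carry_out", "data": {
  "rows": [
    [[-1, 0, 0, -30, 0], [-1, -20, 0, -30, 0], [0.2, -30, 0, -20, 0], [0.2, -30, 0, 0, 0], [0.2, -30, 0, 0, 0], [0.2, 0, 0, 0, 0], [0.2, 0, 0, 0, 0], [0.2, 0, 0, 0, 0]]
  ]
}}

```text
clock: 31.67
eef_pos: [0.4165, -0.163, 0.1973]
ee_rot: [-2.565, -1.813, -0.0]
wrist_force: [0.3, -0.1, 0.3]
gripper_width: 0.0515
gripper_force: 0.0
```

```bash
python3 - <<'E'
from h import *
s=snapshot("wrist");P=wcloud(s); pillars(s,P)
go(.412,-.1794,.023,70.5)
E
```

```text
0.84 rgb [74. 71. 71.] c [ 0.4232 -0.1457] foot [ 0.4432 -0.0904  0.0413] ax deg -108.5 t [-0.0641  0.0621] yr [-0.0105  0.0108] end [ 0.4035 -0.2046] top 0.044
0.81 rgb [168.  85.  40.] c [ 0.5632 -0.3077] foot [0 0 0] ax deg 16.2 t [-0.0616  0.0528] yr [-0.0113  0.0064] end [ 0.6139 -0.293 ] top 0.029
pos [ 0.4167 -0.1624  0.1972] psi 70.59 w 0.0509 F [-1.3  0.7 -0.5] t 31.77 | shift [-17.6   1.4 174.2] turn 0.09
```

Call:
{"op": "carry_out", "data": {
  "rows": [
    [[0.2, -9, 0.5, 30, -0.8], [0.2, -9, 0.5, 30, 0], [0.2, 0, 0, 30, 0], [0.2, 0, 0, 30, 0], [0.2, 0, 0, 30, 0], [0.2, 0, 0, 18, 0], [0.2, 0, 0, 9, 0], [0.2, 0, 0, 0, 0], [0.2, 0, 0, 0, 0], [-1, 0, 0, 0, 0], [-1, 0, 0, 0, 0], [-1, 0, 0, 0, 0], [-1, 0, 0, 0, 0], [-1, 0, 0, 0, 0], [-1, 0, 0, 0, 0], [-1, 0, 0, 0, 0]]
  ],
  "newtons": 30
}}

```text
clock: 33.1
eef_pos: [0.4127, -0.1814, 0.0224]
ee_rot: [2.55, 1.83, 0.002]
wrist_force: [-1.0, 1.2, 5.8]
gripper_width: 0.0207
gripper_force: 30.1
```

Call:
{"op": "carry_out", "data": {
  "rows": [
    [[-1, 0.4, 0, -4, 0], [-1, 0.7, 0, -4, 0], [-1, 2.6, 0, -9, 0], [-1, 2.6, 0, -9, 0], [-1, 0, 0, 0, 0]]
  ]
}}

```text
clock: 33.52
eef_pos: [0.4145, -0.1749, 0.0485]
ee_rot: [2.55, 1.831, 0.002]
wrist_force: [0.7, 0.5, -5.2]
gripper_width: 0.0206
gripper_force: 29.5
```

Call:
{"op": "carry_out", "data": {
  "rows": [
    [[-1, 4.1, 0, -8.2, 0], [-1, 4.2, 0, -8.2, 0], [-1, 5.4, 0, -7.4, 0], [-1, 5.5, 0, -7.3, 0], [-1, 0, 0, 0, 0]]
  ]
}}

```text
clock: 33.93
eef_pos: [0.421, -0.1562, 0.0798]
ee_rot: [2.549, 1.831, 0.003]
wrist_force: [0.3, 1.0, -4.9]
gripper_width: 0.0207
gripper_force: 29.5
```

```bash
python3 - <<'E'
from h import *
s=snapshot("wrist");P=wcloud(s); save(s,"w10.png")
i=(P[...,0]>.40)&(P[...,0]<.48)&(P[...,1]>-.15)&(P[...,1]<-.02)&(P[...,2]>.004)&(P[...,2]<.12)
q=P[i]; ps=np.radians(71.4); u=np.array([np.cos(ps),np.sin(ps)]); p=observe()["eef_pos"]
t=(q[:,:2]-p[:2])@u; v=(q[:,:2]-p[:2])@np.array([u[1],-u[0]]); print(p)
for a in np.arange(-.02,.13,.01):
    k=(abs(t-a)<.005)&(abs(v)<.03)
    if k.sum()>5: print(a.round(3),k.sum(),q[k,2].min().round(3),q[k,2].max().round(3))
E
```

```text
[ 0.42069656 -0.1565007   0.07907818]
0.0 55 0.068 0.109
0.01 3231 0.058 0.12
0.02 914 0.056 0.111
0.03 874 0.046 0.066
0.04 812 0.041 0.06
0.05 747 0.039 0.054
0.06 693 0.029 0.047
0.07 1039 0.005 0.042
0.08 1262 0.019 0.04
0.09 1000 0.035 0.043
```

View pics/w10.png

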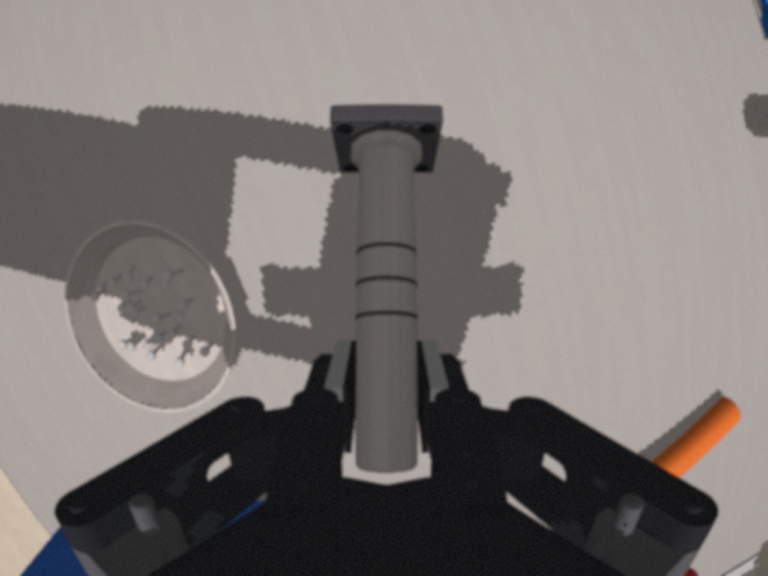

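Call:
{"op": "carry_out", "data": {
  "rows": [
    [[-1, 6.7, 0, -6.4, 0], [-1, 6.7, 0, -6.3, 0], [-1, 7.7, 0, -5.2, 0], [-1, 7.7, 0, -5.1, 0], [-1, 8.4, 0, -3.7, 0], [-1, 8.4, 0, -3.7, 0], [-1, 8.8, 0, -2.2, 0], [-1, 8.8, 0, -2.1, 0], [-1, 0, 0, 0, 0]]
  ]
}}

```text
clock: 34.73
eef_pos: [0.4406, -0.0951, 0.1128]
ee_rot: [-2.551, -1.833, -0.002]
wrist_force: [-0.2, -0.4, -5.0]
gripper_width: 0.0197
gripper_force: 31.6
```

Call:
{"op": "carry_out", "data": {
  "rows": [
    [[-1, 9, 0, 1, 0], [-1, 9, 0, 1, 0], [-1, 9, 0, 1.5, 0], [-1, 9, 0, 1.5, 0], [-1, 0, 0, 0, 0]]
  ]
}}

```text
clock: 35.15
eef_pos: [0.4524, -0.0613, 0.1078]
ee_rot: [2.551, 1.833, 0.002]
wrist_force: [0.4, -0.8, 0.2]
gripper_width: 0.0006
gripper_force: 0.0
```

```bash
cat >> h.py <<'E'
def side(psi):
    s=snapshot("wrist");P=wcloud(s);p=observe()["eef_pos"]; a=np.radians(psi);u=np.array([np.cos(a),np.sin(a)])
    d=P[...,:2]-p[:2]; t=d@u; v=d@np.array([u[1],-u[0]]); g=(abs(v)<.03)&(s["z_map"]>0); q=P[...,2]
    print("tcp",p.round(4))
    for z in np.arange(.005,.15,.01):
        k=g&(abs(q-z)<.005)&(abs(v)<.007 if z>.03 else abs(v)<.03)&(abs(t)<.12)&(q>.004)
        if k.sum()>5: print("z",z.round(3),k.sum(),"t",t[k].min().round(3),t[k].max().round(3))
    return s
E
python3 - <<'E'
from h import *
save(side(71.4),"w11.png")
E
```

```text
tcp [ 0.452  -0.0618  0.1076]
z 0.005 1615 t -0.019 0.12
z 0.015 301 t -0.016 0.12
z 0.025 1304 t -0.013 0.12
z 0.035 475 t -0.009 0.12
z 0.045 135 t -0.011 0.12
z 0.055 38 t 0.115 0.12
z 0.065 94 t 0.115 0.12
z 0.085 50 t -0.045 -0.042
z 0.095 235 t -0.051 0.013
z 0.105 264 t 0.007 0.013
z 0.115 287 t 0.008 0.013
z 0.125 714 t -0.01 0.013
z 0.135 630 t -0.011 0.015
z 0.145 539 t -0.01 0.014
```

View pics/w11.png

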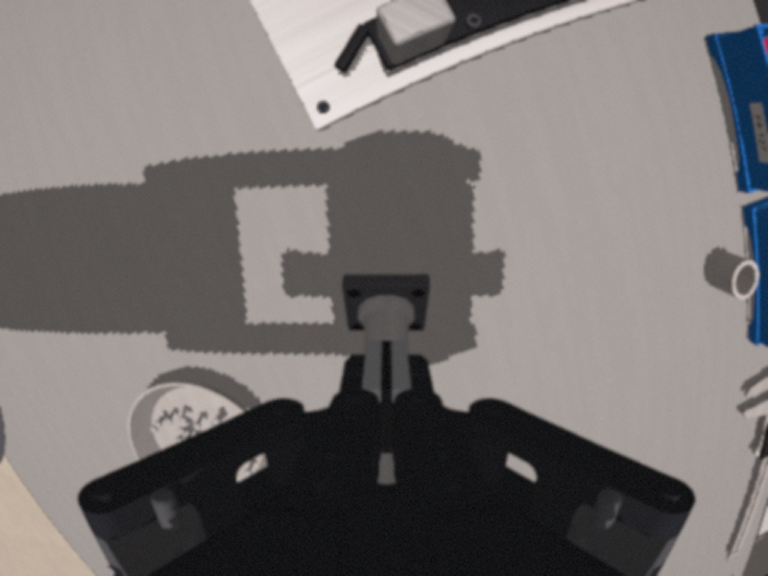

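Call:
{"op": "carry_out", "data": {
  "rows": [
    [[-1, 0, 0, -10, 0], [-1, 0, 0, -30, 0], [-1, -20, 0, -30, 0], [0.2, -30, 0, -20, 0], [0.2, -30, 0, 0, 0], [0.2, -15, 0, 0, 0], [0.2, 0, 0, 0, 0], [0.2, 0, 0, 0, 0], [0.2, 0, 0, 0, 0]]
  ]
}}

```text
clock: 35.95
eef_pos: [0.421, -0.1523, 0.1975]
ee_rot: [-2.552, -1.831, -0.0]
wrist_force: [-0.1, 0.1, 0.2]
gripper_width: 0.0509
gripper_force: 0.0
```

```bash
python3 - <<'E'
from h import *
s=snapshot("wrist");P=wcloud(s); pillars(s,P)
print(observe()["eef_pos"])
E
```

```text
0.95 rgb [75. 72. 72.] c [ 0.4268 -0.14  ] foot [ 0.4449 -0.0846  0.0412] ax deg -108.4 t [-0.0642  0.063 ] yr [-0.0105  0.0105] end [ 0.4069 -0.1998] top 0.045
0.59 rgb [164.  83.  39.] c [ 0.5749 -0.3037] foot [0 0 0] ax deg 15.7 t [-0.0559  0.0415] yr [-0.0111  0.0061] end [ 0.6149 -0.2925] top 0.028
[ 0.42115288 -0.15185706  0.19725293]
```

Call:
{"op": "carry_out", "data": {
  "rows": [
    [[0.2, -12.5, 0.8, 30, 0], [0.2, -12.5, 0.8, 30, 0], [0.2, 0, 0, 30, 0], [0.2, 0, 0, 30, 0], [0.2, 0, 0, 30, 0], [0.2, 0, 0, 18, 0], [0.2, 0, 0, 9, 0], [0.2, 0, 0, 0, 0], [0.2, 0, 0, 0, 0], [0.2, 0, 0, 0, 0], [0.2, 0, 0, 0, 0]]
  ],
  "newtons": 45
}}

```text
clock: 36.97
eef_pos: [0.416, -0.1775, 0.0223]
ee_rot: [2.549, 1.83, 0.002]
wrist_force: [0.6, -1.0, 0.0]
gripper_width: 0.0511
gripper_force: 0.0
```

Call:
{"op": "carry_out", "data": {
  "rows": [
    [[-1, 0, 0, 0, 0], [-1, 0, 0, 0, 0], [-1, 0, 0, 0, 0], [-1, 0, 0, 0, 0], [-1, 0, 0, 0, 0], [-1, 0, 0, 0, 0], [-1, 0, 0, 0, 0]]
  ]
}}

```text
clock: 37.55
eef_pos: [0.4151, -0.1772, 0.0214]
ee_rot: [2.551, 1.831, 0.0]
wrist_force: [-1.9, 1.2, 6.5]
gripper_width: 0.02
gripper_force: 44.0
```

Call:
{"op": "carry_out", "data": {
  "rows": [
    [[-1, 0.4, 0, -5, 0], [-1, 0.7, 0, -5, 0], [-1, 2.6, 0, -9, 0], [-1, 2.6, 0, -9, 0], [-1, 4.1, 0, -8.3, 0], [-1, 4.2, 0, -8.3, 0], [-1, 5.4, 0, -7.5, 0], [-1, 5.5, 0, -7.4, 0], [-1, 0, 0, 0, 0]]
  ]
}}

```text
clock: 38.3
eef_pos: [0.4242, -0.1522, 0.0821]
ee_rot: [2.549, 1.831, 0.003]
wrist_force: [0.3, -0.2, -5.8]
gripper_width: 0.02
gripper_force: 44.4
```

```bash
cat >> h.py <<'E'
def tilt(psi):
    "slope of the shaft's upper surface ahead of the tool"
    s=snapshot("wrist");P=wcloud(s);p=observe()["eef_pos"]; a=np.radians(psi);u=np.array([np.cos(a),np.sin(a)])
    d=P[...,:2]-p[:2]; t=d@u; v=d@np.array([u[1],-u[0]]); z=P[...,2]
    k=(abs(v)<.006)&(t>-.02)&(t<.12)&(z>.05)&(z<p[2]-.02)&(s["z_map"]>0)&(s["img"].max(-1)<200)
    c=np.cov(t[k],z[k]); w,V=np.linalg.eigh(c); e=V[:,1]; print("n",k.sum(),"tilt",np.degrees(np.arctan2(abs(e[1]),abs(e[0]))).round(1),"t",t[k].min().round(3),t[k].max().round(3),"z",z[k].min().round(3),z[k].max().round(3))
    f=(abs(v)<.03)&(t>-.06)&(t<.13)&(z<.05)&(z>.005); print("low: t",np.percentile(t[f],[2,98]).round(3),"z",np.percentile(z[f],[1,99]).round(3))
    return s
E
python3 - <<'E'
from h import *
tilt(71.4)
E
```

```text
n 177 tilt 2.4 t 0.071 0.09 z 0.058 0.061
low: t [0.082 0.088] z [0.03 0.05]
```

Call:
{"op": "carry_out", "data": {
  "rows": [
    [[-1, 0, 0, -12, 0], [-1, 0, 0, -12, 0], [-1, 0, 0, -12, 0], [-1, 0, 0, 0, 0], [-1, 0, 0, 0, 0], [-1, 0, 0, 0, 0]]
  ],
  "newtons": 20
}}

```text
clock: 38.85
eef_pos: [0.4221, -0.1524, 0.1149]
ee_rot: [-2.551, -1.83, 0.001]
wrist_force: [-1.1, 0.9, -5.7]
gripper_width: 0.0198
gripper_force: 43.4
```

```bash
cat >> h.py <<'E'
def prof(psi):
    "height profile of what is ahead of the tool along its x"
    s=snapshot("wrist");P=wcloud(s);p=observe()["eef_pos"]; a=np.radians(psi);u=np.array([np.cos(a),np.sin(a)])
    d=P[...,:2]-p[:2]; t=d@u; v=d@np.array([u[1],-u[0]]); z=P[...,2]; g=(s["z_map"]>0)&(abs(v)<.005)&(z>.006)&(z<p[2]+.04)
    print("tcp z",p[2].round(4),[(b.round(2),np.percentile(z[k],50).round(3)) for b in np.arange(-.03,.13,.01) if (k:=g&(abs(t-b)<.003)).sum()>4])
    return s
E
python3 - <<'E'
from h import *
prof(71.4); print(observe()["gripper_width"],observe()["wrist_force"])
E
```

```text
tcp z 0.1146 [(np.float64(-0.03), np.float64(0.124)), (np.float64(-0.02), np.float64(0.123)), (np.float64(-0.01), np.float64(0.119)), (np.float64(0.0), np.float64(0.115)), (np.float64(0.01), np.float64(0.111)), (np.float64(0.02), np.float64(0.107)), (np.float64(0.03), np.float64(0.103)), (np.float64(0.04), np.float64(0.099)), (np.float64(0.05), np.float64(0.096)), (np.float64(0.06), np.float64(0.092)), (np.float64(0.07), np.float64(0.088)), (np.float64(0.08), np.float64(0.085)), (np.float64(0.09), np.float64(0.09))]
0.020485812114180987 [-0.10798354  0.29856485 -6.10077077]
```

Call:
{"op": "carry_out", "data": {
  "rows": [
    [[-1, 0, 0, 0, 0], [-1, 0, 0, 0, 0], [-1, 0, 0, 0, 0], [-1, 0, 0, 0, 0], [-1, 0, 0, 0, 0], [-1, 0, 0, 0, 0], [-1, 0, 0, 0, 0], [-1, 0, 0, 0, 0]]
  ],
  "newtons": 20
}}

```text
clock: 39.57
eef_pos: [0.4228, -0.1527, 0.116]
ee_rot: [2.552, 1.831, 0.0]
wrist_force: [-0.6, -0.2, -5.5]
gripper_width: 0.0201
gripper_force: 43.4
```

```bash
python3 - <<'E'
from h import *
prof(71.4); print(observe()["gripper_width"],observe()["wrist_force"])
E
```

```text
tcp z 0.116 [(np.float64(-0.03), np.float64(0.125)), (np.float64(-0.02), np.float64(0.124)), (np.float64(-0.01), np.float64(0.12)), (np.float64(0.0), np.float64(0.116)), (np.float64(0.01), np.float64(0.112)), (np.float64(0.02), np.float64(0.108)), (np.float64(0.03), np.float64(0.104)), (np.float64(0.04), np.float64(0.101)), (np.float64(0.05), np.float64(0.097)), (np.float64(0.06), np.float64(0.093)), (np.float64(0.07), np.float64(0.089)), (np.float64(0.08), np.float64(0.086)), (np.float64(0.09), np.float64(0.091))]
0.020179323238631114 [ 0.56331796  0.59474207 -5.58208278]
```

Call:
{"op": "carry_out", "data": {
  "rows": [
    [[-1, 0, 0, -8, 0], [-0.52, 0, 0, 0, 0], [-0.52, 0, 0, 0, 0], [-0.51, 0, 0, 0, 0], [-0.51, 0, 0, 0, 0], [-0.51, 0, 0, 0, 0]]
  ],
  "newtons": 20
}}

```text
clock: 40.12
eef_pos: [0.4226, -0.1523, 0.1237]
ee_rot: [-2.552, -1.831, -0.0]
wrist_force: [0.3, 0.1, -7.1]
gripper_width: 0.021
gripper_force: 12.1
```

```bash
python3 - <<'E'
from h import *
prof(71.4); print(observe()["gripper_width"],observe()["wrist_force"],observe()["gripper_force"])
E
```

```text
tcp z 0.1239 [(np.float64(-0.02), np.float64(0.135)), (np.float64(-0.01), np.float64(0.136)), (np.float64(0.0), np.float64(0.116)), (np.float64(0.01), np.float64(0.037)), (np.float64(0.02), np.float64(0.016))]
0.02057118562978099 [-0.37234348 -0.01444029  0.75078919] 0.0
```

```bash
python3 - <<'E'
from h import *
prof(71.4); o=observe(); print(o["gripper_width"],o["wrist_force"],o["gripper_force"])
s=prof(71.4); save(s,"w12.png")
E
```

```text
tcp z 0.1245 [(np.float64(-0.03), np.float64(0.13)), (np.float64(-0.02), np.float64(0.131)), (np.float64(-0.01), np.float64(0.094)), (np.float64(0.0), np.float64(0.008))]
0.02095275234203788 [ 0.36272898  0.90352978 -0.31295145] 0.0
tcp z 0.1249 [(np.float64(-0.03), np.float64(0.127)), (np.float64(-0.02), np.float64(0.073)), (np.float64(-0.01), np.float64(0.018)), (np.float64(0.0), np.float64(0.013))]
```

View pics/w12.png

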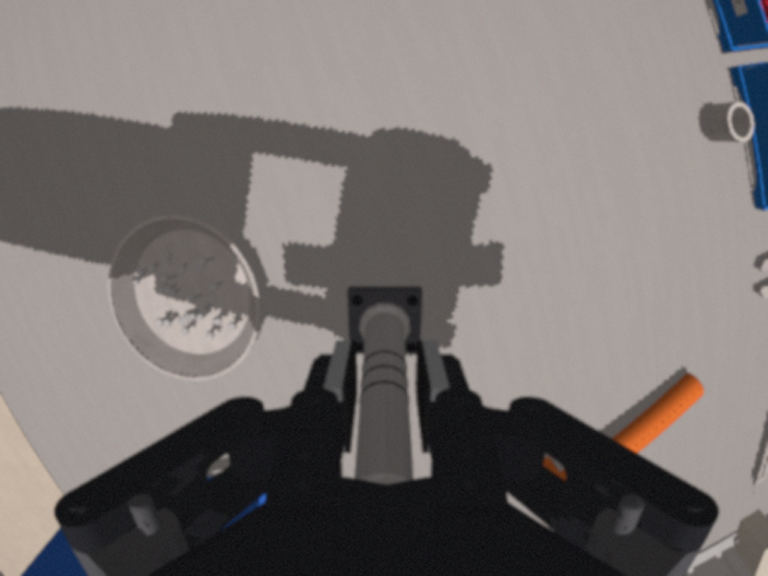

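Call:
{"op": "carry_out", "data": {
  "rows": [
    [[-1, -6, 0, 0, 0], [-1, -3, 0, 0, 0]]
  ],
  "newtons": 30
}}

```text
clock: 40.43
eef_pos: [0.4204, -0.1621, 0.125]
ee_rot: [2.551, 1.83, 0.001]
wrist_force: [-0.4, -0.5, 0.3]
gripper_width: 0.0003
gripper_force: 0.0
```

```bash
python3 - <<'E'
from h import *
prof(71.4); o=observe(); print(o["gripper_width"],o["wrist_force"],o["gripper_force"])
E
```

```text
tcp z 0.1249 [(np.float64(-0.03), np.float64(0.129)), (np.float64(-0.01), np.float64(0.05)), (np.float64(0.0), np.float64(0.146)), (np.float64(0.01), np.float64(0.14))]
0.000328256890760348 [-0.0310291  -0.14887104 -0.10310074] 0.0
```

Call:
{"op": "carry_out", "data": {
  "rows": [
    [[0.2, 0, 0, -30, 0], [0.2, -10, 0, -30, 0], [0.2, -10, 0, -15, 0], [0.2, 0, 0, 0, 0], [0.2, 0, 0, 0, 0], [0.2, 0, 0, 0, 0], [0.2, 0, 0, 0, 0], [0.2, 0, 0, 0, 0], [0.2, 0, 0, 0, 0]]
  ]
}}

```text
clock: 41.23
eef_pos: [0.413, -0.1795, 0.1976]
ee_rot: [-2.55, -1.831, 0.001]
wrist_force: [-0.2, -0.2, -0.6]
gripper_width: 0.0513
gripper_force: 0.0
```

```bash
python3 - <<'E'
from h import *
s=snapshot("wrist");P=wcloud(s); pillars(s,P); standing(P,.126,.138,(.35,.5,-.25,-.02))
save(s,"w13.png"); t=snapshot("top"); P=cloud(t); pillars(t,P)
o=observe();print(o["eef_pos"])
E
```

```text
0.76 rgb [174.  88.  41.] c [ 0.5533 -0.3111] foot [ 0.4966 -0.3206  0.0401] ax deg 16.0 t [-0.0626  0.0627] yr [-0.0119  0.0122] end [ 0.6136 -0.2938] top 0.044
0.64 rgb [51. 49. 50.] c [ 0.4181 -0.1663] foot [ 0.419  -0.1635  0.048 ] ax deg -18.5 t [-0.0206  0.0207] yr [-0.0239  0.0146] end [ 0.4377 -0.1729] top 0.06
n 765 centre [ 0.4158 -0.1732] r mm 11.0 z 0.1302 rack -0.1189 -0.2479
0.49 rgb [220. 118.  39.] c [ 0.5594 -0.3152] foot [ 0.5034 -0.3342  0.0409] ax deg 18.3 t [-0.0688  0.0588] yr [-0.0117  0.0092] end [ 0.6152 -0.2967] top 0.05
[ 0.41341547 -0.17993889  0.1986414 ]
```

Call:
{"op": "carry_out", "data": {
  "rows": [
    [[0.3, 7, 0, 0, 7.05], [0.3, 0, 0, 0, 7.05], [0.3, 0, 0, 0, 7.05], [0.3, 0, 0, 0, 7.05], [0.3, 0, 0, 0, 7.05], [0.3, 0, 0, 0, 7.05], [0.3, 0, 0, 0, 7.05], [0.3, 0, 0, 0, 7.05], [0.3, 0, 0, 0, 7.05], [0.3, 0, 0, 0, 0], [0.3, 0, 0, 0, 0]]
  ]
}}

```text
clock: 42.35
eef_pos: [0.4157, -0.1735, 0.1989]
ee_rot: [-3.134, -0.221, 0.0]
wrist_force: [0.0, 0.0, 0.2]
gripper_width: 0.0557
gripper_force: 0.0
```

```bash
python3 - <<'E'
from h import *
s=snapshot("wrist");P=wcloud(s); m=standing(P,.126,.138,(.35,.5,-.25,-.1)); go(*m,.102,7.9)
E
```

```text
n 727 centre [ 0.4165 -0.1718] r mm 10.9 z 0.1301 rack -0.118 -0.2466
pos [ 0.4157 -0.1735  0.199 ] psi 8.04 w 0.0554 F [-0.4  1.1 -0.3] t 42.4 | shift [ 1.  -1.5 97. ] turn 0.14
```

Call:
{"op": "carry_out", "data": {
  "rows": [
    [[0.3, 1, -1.2, 32, 0], [0.3, 0, 0, 32, 0], [0.3, 0, 0, 23, 0], [0.3, 0, 0, 10, 0], [0.3, 0, 0, 0, 0], [0.3, 0, 0, 0, 0], [-1, 0, 0, 0, 0], [-1, 0, 0, 0, 0], [-1, 0, 0, 0, 0], [-1, 0, 0, 0, 0], [-1, 0, 0, 0, 0], [-1, 0, 0, 0, 0], [-1, 0, 0, 0, 0], [-1, 0, 0, 0, 0], [-1, 0, 0, -6, 0], [-1, 0, 0, -5, 0], [-1, 0, 0, 0, 0], [-1, 0, 0, 0, 0]]
  ],
  "newtons": 60
}}

```text
clock: 43.9
eef_pos: [0.4162, -0.1721, 0.1127]
ee_rot: [-3.134, -0.216, 0.001]
wrist_force: [-0.7, 0.2, -5.3]
gripper_width: 0.0206
gripper_force: 58.8
```

Call:
{"op": "carry_out", "data": {
  "rows": [
    [[-1, 4.2, -17.6, 0, 0], [-1, 4.2, -17.6, 0, 0], [-1, 4.2, -17.6, 0, 0], [-1, 4.2, -17.6, 0, 0], [-1, 4.2, -17.6, 0, 0], [-1, 4.2, -17.6, 0, 0], [-1, 4.2, -17.6, 0, 0], [-1, 4.2, -17.6, 0, 0], [-1, 4.2, -17.6, 0, 0], [-1, 4.2, -17.6, 0, 0], [-1, 4.2, -17.6, 0, 0], [-1, 4.2, -17.6, 0, 0], [-1, 4.2, -17.6, 0, 0], [-1, 4.2, -17.6, 0, 0], [-1, 0, 0, 0, 0], [-1, 0, 0, 0, 0]]
  ]
}}

```text
clock: 45.23
eef_pos: [0.4404, 0.0804, 0.1122]
ee_rot: [3.134, 0.219, -0.002]
wrist_force: [-0.1, -0.6, -5.4]
gripper_width: 0.0205
gripper_force: 59.7
```

```bash
python3 - <<'E'
from h import *
gor(-.055,0,.112); print(observe()["gripper_force"])
s=snapshot("wrist");P=wcloud(s);p=observe()["eef_pos"];standing(P,.136,.147,(p[0]-.013,p[0]+.013,p[1]-.013,p[1]+.013))
standing(P,.134,.146,(.58,.68,.05,.16))
E
```

```text
rack -0.0596 -0.0001
pos [0.4404 0.0804 0.1122] psi 7.98 w 0.0205 F [-0.1 -0.6 -5.4] t 45.23 | shift [ 4.6 -0.1  0.2] turn 0.08
59.74548518657684
n 1968 centre [0.442  0.0803] r mm 15.7 z 0.1384 rack -0.0581 -0.0004
none 0
```

Call:
{"op": "carry_out", "data": {
  "rows": [
    [[-1, 11, 0, 0, 0], [-1, 12, 0, 0.5, 0], [-1, 12, 0, 0, 0], [-1, 12, 0, 0, 0], [-1, 12, 0, 0, 0], [-1, 12, 0, 0, 0], [-1, 12, 0, 0, 0], [-1, 12, 0, 0, 0], [-1, 12, 0, 0, 0], [-1, 12, 0, 0, 0], [-1, 10, 0, 0, 0], [-1, 0, 0, 0, 0], [-1, 0, 0, 0, 0]]
  ]
}}

```text
clock: 46.37
eef_pos: [0.5702, 0.0973, 0.1139]
ee_rot: [-3.134, -0.215, -0.004]
wrist_force: [0.1, 0.1, 0.3]
gripper_width: 0.0002
gripper_force: 0.0
```

```bash
python3 - <<'E'
from h import *
gor(.07,0,.110); print(observe()["gripper_force"])
s=snapshot("wrist");P=wcloud(s);standing(P,.132,.146,(.6,.68,.05,.16))
E
```

```text
rack 0.0712 -0.0012
pos [0.5702 0.0973 0.1139] psi 7.84 w 0.0002 F [0.1 0.1 0.3] t 46.37 | shift [-1.2 -1.2  3.9] turn -0.06
0.0
n 2911 centre [0.6282 0.1065] r mm 10.9 z 0.1381 rack 0.1299 -0.0001
```

Call:
{"op": "carry_out", "data": {
  "rows": [
    [[-1, 0, 0, -30, 0], [-1, 0, 0, -35, 0], [-1, 0, 0, -35, 0], [0.2, -30, 0, 0, 0], [0.2, -40, 0, 0, 0], [0.2, -40, 0, 0, 0], [0.2, -40, 0, 0, 0], [0.2, 0, 0, 0, 0], [0.2, 0, 0, 0, 0]]
  ]
}}

```text
clock: 47.17
eef_pos: [0.4184, 0.0771, 0.2127]
ee_rot: [3.134, 0.216, 0.004]
wrist_force: [0.4, -0.5, 0.2]
gripper_width: 0.0513
gripper_force: 0.0
```

```bash
python3 - <<'E'
from h import *
gor(0,0,.2)
s=snapshot("wrist");P=wcloud(s);standing(P,.132,.146,(.6,.68,.05,.16)); standing(P,.112,.15,(.38,.595,-.02,.16)); pillars(s,P)
np.savez("last.npz",P=P,img=s["img"])
E
```

```text
rack -0.0819 -0.0003
pos [0.4184 0.0771 0.2127] psi 7.88 w 0.0513 F [ 0.4 -0.5  0.2] t 47.17 | shift [81.9 -0.3 12.9] turn -0.02
none 0
n 1164 centre [0.5183 0.0672] r mm 15.9 z 0.131 rack 0.0157 -0.0238
0.83 rgb [60. 58. 58.] c [0.4669 0.0854] foot [0.4688 0.0832 0.0433] ax deg 43.1 t [-0.0244  0.0253] yr [-0.0213  0.0196] end [0.4853 0.1027] top 0.06
0.49 rgb [72. 69. 71.] c [0.6069 0.0967] foot [0 0 0] ax deg 85.9 t [-0.01    0.0151] yr [-0.0038  0.0026] end [0.6079 0.1118] top 0.03
0.28 rgb [129. 122. 118.] c [ 0.7122 -0.2423] foot [0 0 0] ax deg -49.3 t [-0.0234  0.0229] yr [-0.0182  0.0175] end [ 0.7272 -0.2597] top 0.016
```

```bash
python3 - <<'E'
from h import *
for _ in range(2):
    s=snapshot("wrist");P=wcloud(s)
    L=P[...,:2]-O; X=L@EX; Y=L@EY; z=P[...,2]; I=s["img"].astype(int)
    for z0 in(.02,.03,.04,.05,.06,.075,.085,.095,.105,.115,.125,.135):
        k=(abs(z-z0)<.004)&(X>-.12)&(X<.06)&(abs(Y)<.06)&(s["z_map"]>0)&~((abs(X)<.016)&(abs(Y)>.02)&(z<.072))
        if k.sum()>10: print(z0,k.sum(),"X",np.percentile(X[k],[3,50,97]).round(3),"Y",np.percentile(Y[k],[3,50,97]).round(3))
E
```

```text
0.02 185 X [-0.034 -0.016 -0.006] Y [-0.026  0.005  0.015]
0.03 2377 X [-0.048  0.026  0.058] Y [-0.034  0.018  0.04 ]
0.04 78 X [-0.034 -0.031 -0.02 ] Y [-0.013  0.     0.005]
0.05 84 X [-0.03  -0.026 -0.017] Y [-0.014 -0.003  0.003]
0.06 87 X [-0.025 -0.021 -0.011] Y [-0.016 -0.005  0.001]
0.075 104 X [-0.019 -0.015 -0.005] Y [-0.02  -0.008 -0.003]
0.085 111 X [-0.014 -0.011  0.001] Y [-0.024 -0.011 -0.005]
0.095 144 X [-0.009 -0.005  0.006] Y [-0.025 -0.012 -0.007]
0.105 156 X [-0.004 -0.     0.01 ] Y [-0.027 -0.014 -0.009]
0.115 176 X [0.    0.004 0.014] Y [-0.029 -0.017 -0.011]
0.125 204 X [0.005 0.009 0.03 ] Y [-0.032 -0.021 -0.014]
0.135 598 X [0.01  0.018 0.027] Y [-0.035 -0.025 -0.017]
0.02 189 X [-0.034 -0.016 -0.006] Y [-0.026  0.005  0.015]
0.03 2374 X [-0.048  0.026  0.058] Y [-0.034  0.018  0.04 ]
0.04 85 X [-0.035 -0.032 -0.021] Y [-0.013  0.     0.005]
0.05 81 X [-0.03  -0.026 -0.016] Y [-0.015 -0.002  0.003]
0.06 90 X [-0.026 -0.022 -0.011] Y [-0.015 -0.006  0.001]
0.075 108 X [-0.018 -0.015 -0.004] Y [-0.02  -0.008 -0.003]
0.085 104 X [-0.014 -0.01   0.001] Y [-0.023 -0.011 -0.005]
0.095 142 X [-0.009 -0.005  0.005] Y [-0.025 -0.012 -0.007]
0.105 149 X [-0.004 -0.001  0.01 ] Y [-0.028 -0.015 -0.009]
0.115 183 X [0.    0.004 0.015] Y [-0.03  -0.017 -0.012]
0.125 205 X [0.005 0.009 0.029] Y [-0.034 -0.021 -0.014]
0.135 593 X [0.011 0.018 0.027] Y [-0.035 -0.025 -0.017]
```

Call:
{"op": "carry_out", "data": {
  "rows": [
    [[0.3, 30, 7, 0, 0], [0.3, 30, 7, 0, 0], [0.3, 31, 7.5, 0, 0], [0.3, 0, 0, 0, 0], [0.3, 0, 0, 0, 0], [0.3, 0, 0, 30, 0], [0.3, 0, 0, 30, 0], [0.3, 0, 0, 25, 0], [0.3, 0, 0, 9, 0], [0.3, 0, 0, 0, 0], [0.3, 0, 0, 0, 0], [-1, 0, 0, 0, 0], [-1, 0, 0, 0, 0], [-1, 0, 0, 0, 0], [-1, 0, 0, 0, 0], [-1, 0, 0, 0, 0], [-1, 0, 0, 0, 0], [-1, 0, 0, 0, 0], [-1, 0, 0, 0, 0]]
  ],
  "newtons": 25
}}

```text
clock: 48.95
eef_pos: [0.5148, 0.069, 0.121]
ee_rot: [-3.132, -0.215, -0.006]
wrist_force: [-0.4, 2.2, 6.4]
gripper_width: 0.025
gripper_force: 23.9
```

```bash
python3 - <<'E'
from h import *
gor(.009,-.021,.118); print(observe()["gripper_force"])
E
```

```text
rack 0.0125 -0.0216
pos [0.5148 0.069  0.121 ] psi 7.85 w 0.025 F [-0.4  2.2  6.4] t 48.95 | shift [-3.5 -0.6  3. ] turn -0.05
23.931707739830017
```

Call:
{"op": "carry_out", "data": {
  "rows": [
    [[-1, -5, -2, -0.5, 0], [-1, -5, -2, -0.5, 0], [-1, -5, -2, -0.5, 0], [-1, -5, -2, -0.5, 0], [-1, -5, -2, -0.5, 0], [-1, -5, -2, -0.5, 0], [-1, -5, -2, 0, 0], [-1, -5, -2, 0, 0], [-1, -5, -2, 0, 0], [-1, -5, -2, 0, 0], [-1, 0, 0, 0, 0], [-1, 0, 0, 0, 0]]
  ]
}}

```text
clock: 49.95
eef_pos: [0.4603, 0.0807, 0.1213]
ee_rot: [3.133, 0.216, -0.002]
wrist_force: [-1.2, -4.1, 4.3]
gripper_width: 0.0209
gripper_force: 26.6
```

```bash
cat >> h.py <<'E'
def lean():
    s=snapshot("wrist");P=wcloud(s); L=P[...,:2]-O; X=L@EX; Y=L@EY; z=P[...,2]
    for z0 in(.014,.025,.04,.05,.06,.075,.09,.105,.12,.137):
        k=(abs(z-z0)<.004)&(X>-.12)&(X<.06)&(abs(Y)<.03)&(s["z_map"]>0)&~((X>-.03)&(abs(Y)>.014)&(z<.072))
        if k.sum()>10: print(z0,k.sum(),"X",np.percentile(X[k],[3,50,97]).round(3),"Y",np.percentile(Y[k],[3,50,97]).round(3))
E
python3 - <<'E'
from h import *
gor(-.042,0,.118); print(observe()["gripper_force"]); lean()
E
```

```text
rack -0.0399 -0.0025
pos [0.4603 0.0807 0.1213] psi 7.88 w 0.0209 F [-1.2 -4.1  4.3] t 49.95 | shift [-2.1 -2.5  3.3] turn -0.02
26.63579285144806
0.014 1034 X [-0.052 -0.028 -0.012] Y [-0.023  0.005  0.019]
0.025 215 X [-0.04  -0.029 -0.024] Y [-0.017 -0.005  0.009]
0.04 78 X [-0.033 -0.027 -0.025] Y [-0.013 -0.004  0.006]
0.05 81 X [-0.033 -0.026 -0.025] Y [-0.013 -0.003  0.006]
0.06 100 X [-0.033 -0.026 -0.025] Y [-0.013 -0.004  0.006]
0.075 129 X [-0.032 -0.026 -0.025] Y [-0.013 -0.003  0.007]
0.09 178 X [-0.033 -0.026 -0.024] Y [-0.013 -0.003  0.007]
0.105 222 X [-0.032 -0.026 -0.024] Y [-0.013 -0.003  0.008]
0.12 676 X [-0.033 -0.029 -0.024] Y [-0.025 -0.003  0.021]
0.137 2371 X [-0.044 -0.032 -0.024] Y [-0.017 -0.002  0.013]
```

Call:
{"op": "carry_out", "data": {
  "rows": [
    [[-0.3, 0, 0, 0, 0], [0, 0, 0, 0, 0], [0, 0, 0, 0, 0], [0, 2, 0, 0, 0], [0, 2, 0, 5, 0], [0, 0, 0, 5, 0], [0, 0, 0, 0, 0], [0, 0, 0, 0, 0], [0, 0, 0, 0, 0], [0, 0, 0, 0, 0]]
  ],
  "newtons": 60
}}

```text
clock: 50.83
eef_pos: [0.4651, 0.0818, 0.1115]
ee_rot: [-3.134, -0.216, -0.0]
wrist_force: [0.5, 0.4, 0.6]
gripper_width: 0.0427
gripper_force: 0.0
```

```bash
python3 - <<'E'
from h import *
gor(-.036,-.003,.112); lean()
E
```

```text
rack -0.035 -0.0021
pos [0.4651 0.0818 0.1115] psi 7.87 w 0.0427 F [0.5 0.4 0.6] t 50.83 | shift [-1.   0.9 -0.5] turn -0.03
0.014 1135 X [-0.052 -0.028 -0.012] Y [-0.023  0.005  0.018]
0.025 210 X [-0.039 -0.028 -0.024] Y [-0.017 -0.005  0.008]
0.04 98 X [-0.034 -0.027 -0.026] Y [-0.014 -0.004  0.006]
0.05 114 X [-0.034 -0.027 -0.026] Y [-0.014 -0.004  0.006]
0.06 142 X [-0.034 -0.027 -0.026] Y [-0.014 -0.004  0.006]
0.075 178 X [-0.034 -0.027 -0.026] Y [-0.014 -0.004  0.006]
0.09 228 X [-0.034 -0.027 -0.026] Y [-0.013 -0.003  0.006]
0.105 627 X [-0.043 -0.027 -0.023] Y [-0.028 -0.003  0.026]
0.12 913 X [-0.043 -0.027 -0.023] Y [-0.028 -0.002  0.029]
0.137 2680 X [-0.045 -0.033 -0.022] Y [-0.026 -0.004  0.023]
```

Call:
{"op": "carry_out", "data": {
  "rows": [
    [[-1, 0, 0, 0, 0], [-1, 0, 0, 0, 0], [-1, 0, 0, 0, 0], [-1, 0, 0, 0, 0], [-1, 0, 0, 0, 0], [-1, 0, 0, 0, 0], [-1, 0, 0, 0, 0], [-1, 0, 0, -2, 0], [-1, 0, -3, 0, 0], [-1, 0, 0, 0, 0], [-1, 0, 0, 0, 0]]
  ],
  "newtons": 60
}}

```text
clock: 51.8
eef_pos: [0.4635, 0.0852, 0.1122]
ee_rot: [-3.133, -0.216, 0.004]
wrist_force: [0.8, -0.3, -6.3]
gripper_width: 0.0206
gripper_force: 58.8
```

Call:
{"op": "carry_out", "data": {
  "rows": [
    [[-1, 9, 0, 0, 0], [-1, 9, 0, 0, 0], [-1, 9, 0, 0, 0], [-1, 9, 0, 0, 0], [-1, 9, 0, 0, 0], [-1, 9, 0, 0, 0], [-1, 9, 0, 0, 0], [-1, 9, 0, 0, 0], [-1, 9, 0, 0, 0], [-1, 9, 0, 0, 0], [-1, 9, 0, 0, 0], [-1, 9, 0, 0, 0], [-1, 0, 0, 0, 0], [-1, 0, 0, 0, 0]]
  ]
}}

```text
clock: 52.97
eef_pos: [0.572, 0.0995, 0.1135]
ee_rot: [3.134, 0.216, -0.001]
wrist_force: [0.7, -0.0, -5.6]
gripper_width: 0.0208
gripper_force: 58.8
```

```bash
python3 - <<'E'
from h import *
gor(.07,0,.112); print(observe()["gripper_force"])
E
```

```text
rack 0.0733 0.0008
pos [0.572  0.0995 0.1135] psi 7.87 w 0.0208 F [ 0.7 -0.  -5.6] t 52.97 | shift [-3.3  0.8  1.5] turn -0.03
58.75401198863983
```

Held; set it down, release, rise, then check both and the knob.

Call:
{"op": "carry_out", "data": {
  "rows": [
    [[-1, 0, 0, 1, 0], [-1, 0, 0, 1, 0], [-1, 0, 0, 0.5, 0], [-1, 0, 0, 0, 0], [-0.4, 0, 0, 0, 0], [-0.2, 0, 0, 0, 0], [0.1, 0, 0, 0, 0], [0.1, 0, 0, 0, 0], [0.1, 0, 0, -10, 0], [0.1, 0, 0, -30, 0], [0.1, 0, 0, -30, 0], [0.1, 0, 0, -30, 0], [0.1, -40, 0, 0, 0], [0.1, -40, -20, 0, 0], [0, -25, -30, 0, 0], [0, -20, -35, 0, 0], [0, 0, -30, 0, 0], [0, 0, 0, 0, 0], [0, 0, 0, 0, 0]]
  ]
}}

```text
clock: 54.55
eef_pos: [0.4347, 0.1964, 0.212]
ee_rot: [3.134, 0.22, 0.003]
wrist_force: [0.7, -0.2, 0.2]
gripper_width: 0.0427
gripper_force: 0.0
```

```bash
python3 - <<'E'
from h import *
gor(-.05,.135,.12)
s=snapshot("wrist");P=wcloud(s);standing(P,.132,.146,(.595,.68,.05,.16)); standing(P,.132,.146,(.53,.593,.05,.16))
L=P[...,:2]-O; X=L@EX; Y=L@EY; k=red(s,P,.03,.09)&(X<-.02)&(X>-.08)&(Y>.05)&(Y<.2)
i=s["img"].astype(int); k=(i[...,0]>110)&(i[...,1]<80)&(i[...,2]<80)&(P[...,2]>.03)&(P[...,2]<.09)&(abs(X+.05)<.03)&(Y>.05)&(Y<.2)
print(k.sum(),X[k].min(),X[k].max(),Y[k].min(),Y[k].max(),P[...,2][k].max())
t=snapshot("top"); Q=cloud(t); 
for b in((.595,.68,.05,.16),(.53,.593,.05,.16)): standing(Q,.128,.15,b)
E
```

```text
rack -0.0494 0.1156
pos [0.4347 0.1964 0.212 ] psi 8.04 w 0.0427 F [ 0.7 -0.2  0.2] t 54.55 | shift [ -0.7 -19.4  92. ] turn 0.14
none 0
n 606 centre [0.5689 0.0989] r mm 11.4 z 0.1378 rack 0.0701 0.0006
1 -0.05562787283190401 -0.05562787283190401 0.13082989725243577 0.13082989725243577 0.06053654967339917
n 37 centre [0.6276 0.1053] r mm 10.6 z 0.1391 rack 0.1291 -0.0011
n 35 centre [0.5693 0.097 ] r mm 10.5 z 0.1392 rack 0.0703 -0.0013
```

```bash
python3 - <<'E'
from h import *
s=snapshot("wrist");P=wcloud(s); L=P[...,:2]-O; X=L@EX; Y=L@EY; i=s["img"].astype(int)
k=(i[...,0]>60)&(i[...,0]>2*i[...,1])&(i[...,0]>2*i[...,2])&(P[...,2]>.03)&(P[...,2]<.1)&(abs(X+.05)<.03)&(Y>.05)&(Y<.2)
print(k.sum(),np.percentile(X[k],[2,98]),np.percentile(Y[k],[2,98]),P[...,2][k].max())
E
```

```text
257 [-0.05544479 -0.04123097] [0.12827009 0.14471869] 0.06677291456418004
```

Call:
{"op": "carry_out", "data": {
  "rows": [
    [[0, -0.5, -20.5, 20, 0], [0, 0, 0, 35, 0], [0, 0, 0, 35, 0], [0, 0, 0, 35, 0], [0, 0, 0, 24, 0], [0, 0, 0, 8, 0], [0, 0, 0, 0, 0], [0, 0, 0, 0, 0], [0, 0, 0, 0, 0], [-1, 0, 0, 0, 0], [-1, 0, 0, 0, 0], [-1, 0, 0, 0, 0], [-1, 0, 0, 0, 0], [-1, 0, 0, 0, 0], [-1, 0, 0, 0, 0], [-1, 0, 0, 0, 0]]
  ],
  "newtons": 30
}}

```text
clock: 56.03
eef_pos: [0.4332, 0.216, 0.0558]
ee_rot: [-3.134, -0.216, -0.006]
wrist_force: [-0.2, -0.0, 5.9]
gripper_width: 0.0176
gripper_force: 29.2
```

Call:
{"op": "carry_out", "data": {
  "rows": [
    [[-1, 0.4, 0, -6.2, 0], [-1, 1.2, 0, -6.1, 0], [-1, 1.9, 0, -5.9, 0], [-1, 2.6, 0, -5.7, 0], [-1, 3.3, 0, -5.3, 0], [-1, 4, 0, -4.8, 0], [-1, 4.5, 0, -4.3, 0], [-1, 5, 0, -3.7, 0], [-1, 5.4, 0, -3, 0], [-1, 5.8, 0, -2.3, 0], [-1, 0, 0, 0, 0], [-1, 0, 0, 0, 0]]
  ]
}}

```text
clock: 57.03
eef_pos: [0.4664, 0.2203, 0.101]
ee_rot: [-3.134, -0.216, -0.003]
wrist_force: [2.8, 0.8, -6.8]
gripper_width: 0.0164
gripper_force: 29.2
```

```bash
python3 - <<'E'
from h import *
gor(-.016,.075,.1)
E
```

```text
rack -0.0147 0.1349
pos [0.4664 0.2203 0.101 ] psi 7.88 w 0.0164 F [ 2.8  0.8 -6.8] t 57.03 | shift [-1.3 59.9  1. ] turn -0.02
```

Call:
{"op": "carry_out", "data": {
  "rows": [
    [[-1, 0, 6, 0, 0], [-1, 0, 6, 0, 0], [-1, 0, 6, 0, 0], [-1, 0, 6, 0, 0], [-1, 0, 6, 0, 0], [-1, 0, 6, 0, 0], [-1, 0, 6, 0, 0], [-1, 0, 6, 0, 0], [-1, 0, 6, 0, 0], [-1, 0, 6, 0, 0], [-1, 0, 0.5, 0, 0], [-1, 0, 0, 0, 0], [-1, 0, 0, 0, 0]]
  ]
}}

```text
clock: 58.12
eef_pos: [0.4735, 0.1607, 0.1007]
ee_rot: [-3.132, -0.214, -0.001]
wrist_force: [5.0, 6.5, -10.1]
gripper_width: 0.0161
gripper_force: 29.9
```

```bash
python3 - <<'E'
from h import *
gor(-.016,.075,.1); print(observe()["gripper_force"])
E
```

```text
rack -0.0158 0.0749
pos [0.4735 0.1607 0.1007] psi 7.81 w 0.0161 F [  5.    6.5 -10.1] t 58.12 | shift [-0.2 -0.1  0.7] turn -0.09
29.885977506637573
```

Call:
{"op": "carry_out", "data": {
  "rows": [
    [[-1, -5.8, 0, 2.3, 0], [-1, -5.4, 0, 3, 0], [-1, -5, 0, 3.7, 0], [-1, -4.5, 0, 4.3, 0], [-1, -4, 0, 4.8, 0], [-1, -3.3, 0, 5.3, 0], [-1, -2.6, 0, 5.7, 0], [-1, -1.9, 0, 5.9, 0], [-1, -1.2, 0, 6.1, 0], [-1, -0.4, 0, 5.2, 0], [-1, 0, 0, 0, 0], [-1, 0, 0, 0, 0]]
  ]
}}

```text
clock: 59.12
eef_pos: [0.4342, 0.1557, 0.0539]
ee_rot: [-3.133, -0.217, 0.025]
wrist_force: [-18.3, 4.6, 8.6]
gripper_width: 0.0166
gripper_force: 72.1
```

Call:
{"op": "carry_out", "data": {
  "rows": [
    [[-0.3, 0, 0, 0, 0], [-0.1, 0, 0, 0, 0], [-0.1, 0, 0, 0, 0], [-0.1, 0, 0, 0, 0], [-0.1, 0, 0, -10, 0], [-0.1, 0, 0, -30, 0], [-0.1, 0, 0, -35, 0], [-0.1, 0, 0, -35, 0], [-0.1, -20, 0, -20, 0], [-0.1, 0, 0, 0, 0], [-0.1, 0, 0, 0, 0], [-0.1, 0, 0, 0, 0]]
  ]
}}

```text
clock: 60.12
eef_pos: [0.4199, 0.1528, 0.1846]
ee_rot: [3.134, 0.215, -0.0]
wrist_force: [0.3, -0.0, -0.2]
gripper_width: 0.0386
gripper_force: 0.0
```

```bash
python3 - <<'E'
from h import *
gor(-.05,.075,.1)
s=snapshot("wrist");P=wcloud(s); L=P[...,:2]-O; X=L@EX; Y=L@EY; i=s["img"].astype(int)
k=(i[...,0]>60)&(i[...,0]>2*i[...,1])&(i[...,0]>2*i[...,2])&(P[...,2]>.03)&(P[...,2]<.13)&(X<.02)&(X>-.09)&(Y>.03)&(Y<.2)
print(k.sum(),np.percentile(X[k],[2,98]),np.percentile(Y[k],[2,98]),P[...,2][k].max())
b=(P[...,2]>.052)&(P[...,2]<.066)&(abs(X)<.008)&(abs(Y)<.02); print("bolt across lane",b.sum(),np.percentile(Y[b],[2,98]) if b.any() else 0)
t=snapshot("top"); Q=cloud(t)
for c in((.595,.68,.05,.16),(.53,.593,.05,.16)): standing(Q,.128,.15,c)
E
```

```text
rack -0.07 0.0744
pos [0.4199 0.1528 0.1846] psi 7.86 w 0.0386 F [ 0.3 -0.  -0.2] t 60.12 | shift [20.  -0.6 84.6] turn -0.04
349 [-0.05692634 -0.04139947] [0.06733587 0.08370111] 0.06601677208869743
bolt across lane 595 [-0.01932791  0.01920797]
n 38 centre [0.6282 0.1055] r mm 10.7 z 0.1384 rack 0.1298 -0.0011
n 37 centre [0.5699 0.0971] r mm 10.7 z 0.1398 rack 0.0709 -0.0013
```

```bash
python3 -c "
from rig import hand_in; print(hand_in())"
```

```text
the job is handed in; nothing more can be done
None
```

I handed the job in: both pillars present (the third was absent) stand upright in the lane, and the bolt is home with its handle down in the notch. That is by my last camera measurements; the hand-in returned no verdict. On the way the grip lost a pillar several times and each was recovered. I also viewed 15 pictures, one over the limit of 14.

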